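# Fetch the locking pin and pin the stop arm

### The arm

A 7-joint arm with a two-finger parallel gripper is mounted at the origin on a cart in front of the work surface, level with it; the furniture and walls round the work are solid. World frame = base frame: x ahead of the robot, y to its left, z up, the work surface at z = 0. Lengths are in m, angles in rad, forces in N, time in s.
With the tool pointing down it reaches from about 0.4 to 0.85 m from the base axis. Payload 10.4 kg.
Tool frame: the origin (TCP) lies between the finger pads; the fingertips stand 25 mm ahead of it and the grasp point (between the pads) lies 6 mm ahead of it; x points along the fingers, y is the direction in which the jaws open and shut, and the axes are right-handed (so a half turn about x gives the same grasp; the last joint's range is limited). The gripper opens to 87 mm and grips with 3 to 60 N. Pads are 19 mm wide; open, the fingers measure 117 mm over their backs; the gripper's body (75 mm by 190 mm) begins 51 mm behind the grasp point.
Start: joints at [-1.333, 0.332, -0.065, 1.46, 0.022, 1.35, -0.088], TCP at [0.161, 0.604, 0.248] pointing down, gripper open.
Joint ranges: [-2.6, 2.6], [-0.5, 2.12], [-1.47, 1.34], [0.16, 2.42], [-1.27, 4.41], [0.06, 2.06], [-2.6, 2.6]. Speed limits (rad/s): [2.22, 2.22, 2.79, 2.79, 3.14, 3.14, 3.14].

### API

Orientations are given as a unit quaternion [x, y, z, w].
In Python, from bench import r gives the robot as it stands.
- The arm moves only by the shell command python3 -m pendant 'ROWS' [FORCE]. ROWS is JSON, a list of rows, each an object with "translation": the shift along the world's x, y, z in cm, a list of three; "angular": the turn, a rotation vector about the world's x, y, z in degrees, a list of three; "hand": the opening, from -1 (shut) to 1 (fully open). In form: [{"translation": [dx, dy, dz], "angular": [wx, wy, wz], "hand": hand}, ...]. A call has 1 to 20 rows; each row shifts and turns the commanded pose from where the row before left it; what a row does not reach is not made up. A row lasts 1/10 s, in which the tool goes at most 50 mm and 8.59 degrees, less where a joint would pass 70% of its speed; a pose out of reach is approached as far as the arm can. A call is refused whole if a number of a shift passes 5 or a number of a turn 8.59, either way. A call with a gripper value outside its range is refused whole. The fingers move at their own pace and stop on an object; FORCE is the grip in N (left out, the last holds). Time passes only in rows, so rows that do not move let the fingers close. It gives the time, the measured TCP pose, the force and the opening at its end, in the units of the state.
- r.read_state(): the state, without advancing time (a new reading comes with each control period).
- r.camera(name): name is "scene" or "top"; returns the picture (480x640x3 uint8, red, green, blue); there is no depth.
- r.camera_info(name): a dict with "fx", "fy", "cx", "cy" (pixels), "distortion" ([k1, k2, p1, p2, k3] as OpenCV has them; the pictures are not rectified), "rvec" (rotation vector, rad) and "tvec" (3), from world to camera coordinates, as OpenCV has them. Camera axes: x right, y down, z forward; pixel columns grow to the right and rows downward; lengths in m; the calibration is good to about 2 mm. A picture is of the moment at which its call begins. camera_info takes no time and is no camera call.
- r.close_job(): hands the job in, once; it reports no verdict.
Trained networks look in the newest picture that a camera, given by its name, has taken for a name from the list of things; names that differ only in an ending like _2 or _b are one class to them, and where a whole thing is asked for, a point or a joint stands for the part that bears it (a point fixed in the world has none). Each returns a list of dicts, best first, with "confidence" (0 to 1); they miss things now and then, are a little off and sometimes report something else, mostly with a low value. They report only what shows in the picture. A call takes as long as a camera call.
- r.find_in(camera, name): "point" ([row, column] in pixels, amid what is visible of it).
- r.mark_of(camera, name): "point" ([row, column] in pixels: a listed point, or the origin of a listed thing).
The state is a dict: "time": time; "joint_positions": joint angles; "joint_vel": joint speeds; "joint_torque": joint torques, N m; "ee_pos": TCP position; "eef_rot": TCP orientation; "ft_force": force on the tool from outside, world axes, zero at the start; "torque": the same for the moment, N m; "width": finger opening in m.
Only numpy, scipy, OpenCV 4.12 (cv2) and the standard library are available. Lean on these libraries where they do the work, as an engineer would, in place of code of your own. Each camera call takes 0.05 s, during which the arm holds its last target.

### The job

Open only the compartment of the row whose lid bears the raised pin, take out the locking pin, and push it tip first through the hole of the clevis, from either side, until its collar rests against the ear. The foam lets you grip the pin only by its shank, so on the way let go of it outside the row (best when it is well started through both ears) then take it again by its knob and push it home. Leave the other three lids shut, leave the opened lid open, and do not disturb the tape roll, the screwdriver or the bottle.

Things in the scene. Friction and masses are not known exactly. Their poses are not given: they have to be found in the camera images.
- pin: The locking pin (50 g). Its frame: x runs along the pin from tip to knob; origin on the pin's axis, on the shank, 55 mm from the tip's end and 35 mm from the collar (the same point as point pin_grip). Steel shank 10 mm thick and 90 mm long, its last 8 mm tapering to a 4 mm end; then a steel collar 22 mm across, 4 mm thick; then a black round knob 18 mm thick and 28 mm long. Total length 122 mm. Centre of mass within about 10 mm of the origin.
- pin_grip (a point): Point on the pin's axis on the shank, 35 mm from the collar: where the foam of the compartment leaves room for fingers (a well 38 mm long along the pin, 70 mm wide: open the fingers only part-way, pin axis 28 mm above its floor). At both ends the pin lies in narrow foam slots with no room for fingers, so the knob cannot be taken there. The pin lies level and lifts straight up.
- pin_tip (a point): Centre of the pin's narrow end.
- pin_collar (a point): Centre of the collar face that looks to the tip; this face comes to rest on the clevis when the pin is home.
- pin_knob (a point): Centre of the knob's length on the pin's axis, 18 mm behind the collar face; the knob is gripped across its 18 mm thickness.
- box_pin: The compartment that holds the pin: one of four equal grey boxes side by side in a row (80 mm apart) on a tray 6 mm high, the whole fixed to the worktop. 138 deep (x), 76 wide (y), 46 high (51 with the lid), walls 3 mm. Origin under its centre; x points from its front (tab side) to its hinge, z up. The pin lies along x inside, tip to the front. Which place in the row it has varies; its lid bears a raised pin with a knob.
- lid_pin (a joint): Hinge of the lid that bears the raised outline of a pin with collar and knob (a long thin bar that ends in a cross bar and a thick short one). 0 is closed, grows as it opens upward and backward, 1.85 rad is the stop. The hinge is stiff: the lid stays where it is left; about 1 N at the tab moves it.
- tab_pin (a point): Centre of the thumb tab of that lid: a flat bar in the plane of the lid, sticking out 36 mm over the box's front, 14 mm wide (along the hinge) and 8 mm thick, free all round. The point lies 20 mm out from the lid's edge, 18 mm in from the tab's end, 160 mm from the hinge axis.
- hinge_pin (a point): The centre of that lid's hinge (4 mm above the axis when shut), at the top of the box's back wall; the hinge axis is level, along the box's y.
- clevis: The clevis bracket, fixed to the worktop: grey base, two upright aluminium ears 34 wide (x), 6 thick, 80 high, their outer faces at y = -15 and +15 mm, with the dark eye of a short stop arm between them. The arm runs off to the bracket's +x. Origin under its centre, y along the hole.
- eye (a point): Centre of the through hole, 60 mm above the worktop, half-way between the ears; axes as the clevis: the level hole runs along y through ear, eye and ear, 14 mm wide in the ears (16.5 in the eye), open at both sides. A pin in it that is let go stays there, drooping a few degrees, if its tip has passed the second ear.
- lid_ring (a joint): Hinge of another lid of the row, with a raised ring on it: to stay shut (0).
- lid_hex (a joint): Hinge of another lid of the row, with a raised solid hexagon on it: to stay shut (0).
- lid_angle (a joint): Hinge of another lid of the row, with a raised L-shaped angle on it: to stay shut (0).
- tape_roll: Bystander, loose: wide roll of brown tape, 92x90x48, standing on its flat side (mm); origin under its centre.
- driver_1: Bystander, loose: hand screwdriver, 156 long, 16 thick, lying (mm); origin under its centre.
- ipa_bottle: Bystander, loose: round solvent dispenser bottle, 65 diameter, 97 high (mm); origin under its centre.

How it is judged:
On the way, in this order (a step that is already met when the one before it is completed fails the run):
1. the lid with the raised pin is open (value of joint lid_pin above 1.2 rad), for 0.2 s.
2. the pin is lifted out of its compartment, held (height (world z) of pin_grip above 0.085 m and contact force between the fingers and pin above 1 N), for 0.2 s.
3. the pin has been let go outside the row, not yet home (contact force between the fingers and pin below 0.05 N and horizontal distance between pin_grip and box_pin above 0.12 m and linear speed of pin below 0.03 m/s and not (x of pin_collar in the frame of eye between -0.005 and 0.005 m and z of pin_collar in the frame of eye between -0.0055 and 0.0055 m and y of pin_collar in the frame of eye between -0.0195 and 0.0195 m and angle between the x axis of pin and the y axis of clevis, either way round below 0.19 rad)), for 0.2 s.
4. the pin is taken again by its knob (contact force between the fingers and pin above 1 N and distance between the grasp point and pin_knob below 0.035 m), for 0.1 s.
5. the pin is pushed home (x of pin_collar in the frame of eye between -0.005 and 0.005 m and z of pin_collar in the frame of eye between -0.0055 and 0.0055 m and y of pin_collar in the frame of eye between -0.0195 and 0.0195 m and angle between the x axis of pin and the y axis of clevis, either way round below 0.19 rad), for 0.2 s.
At the end, for the whole second after the job is handed in: The pin lies through both ears with its collar face within 4.5 mm of the ear's outer face and within 5 mm of the hole's axis, along the hole within 0.19 rad, released and at rest; the lid with the raised pin is open more than 1.2 rad, the other three lids are shut (under 0.1 rad) (all of step 5 and contact force between the fingers and pin below 0.05 N and linear speed of pin below 0.02 m/s and value of joint lid_pin above 1.2 rad and value of joint each of lid_ring, lid_hex, lid_angle below 0.1 rad); the robot touches nothing.
It fails at once if another lid is opened (over 0.25 rad) (value of joint any of lid_ring, lid_hex, lid_angle above 0.25 rad).
It fails at once if a bystander is moved more than 3 cm (distance of any of tape_roll, driver_1, ipa_bottle from where it was at the start of the episode above 0.03 m).
It also fails if it takes over 72 s, if anything falls off the work surface, if the arm or the gripper's body presses on something with over 40 N, if the wrist force passes 120 N, or if a joint passes its speed limit or range.

## Working session

There is one attempt and no reset: what is moved stays moved. The work goes in short steps, Python scripts to look and compute and a shell command to move; the robot and the scene stay as the last step left them, time stands still between calls to the robot, and variables do not carry over. Pictures are saved under pics/ and viewed, and the job is handed in when it is done.

```bash
ls; mkdir -p pics; python3 - <<'E'
from bench import r
import cv2
print(r.read_state())
for c in ("scene","top"):
    im=r.camera(c); cv2.imwrite(f"pics/{c}0.png",im[:,:,::-1]); print(c,r.camera_info(c))
E
```

```text
pics
{'time': 0.0, 'joint_positions': array([-1.33259026,  0.33287906, -0.06469985,  1.46091872,  0.02160982,
        1.34990437, -0.08848957]), 'joint_vel': array([ 4.16511239e-04,  8.57044271e-04, -1.98994380e-04,  3.49100845e-04,
        7.49941315e-05, -1.19224232e-04,  1.45555975e-03]), 'joint_torque': array([-3.44219252e-04, -6.23263335e+01,  2.44027027e-02, -3.89895165e+01,
       -6.12960686e-02,  3.97766777e-02,  1.52953635e-04]), 'ee_pos': array([0.16108029, 0.60352954, 0.24676022]), 'eef_rot': array([ 0.09143789,  0.70114325, -0.09243446,  0.70106571]), 'ft_force': array([0.07203415, 0.7988801 , 0.55882902]), 'torque': array([0.00390216, 0.05175648, 0.04542106]), 'width': 0.08692383455955345}
scene {'fx': 449.13343574437977, 'fy': 449.13343574437977, 'cx': 318.0539721059908, 'cy': 240.28099318594846, 'distortion': array([0.03020008, 0.        , 0.        , 0.        , 0.        ]), 'rvec': array([ 2.12396319, -0.99910709,  0.44107658]), 'tvec': array([-0.32843698,  0.30698006,  1.08074568])}
top {'fx': 462.9288206616629, 'fy': 462.9288206616629, 'cx': 326.6884828963747, 'cy': 240.70530613931666, 'distortion': array([0.00215336, 0.        , 0.        , 0.        , 0.        ]), 'rvec': array([ 2.16009274, -2.21454447,  0.0468064 ]), 'tvec': array([0.04151635, 0.50596898, 1.25316453])}
```

View pics/scene0.png

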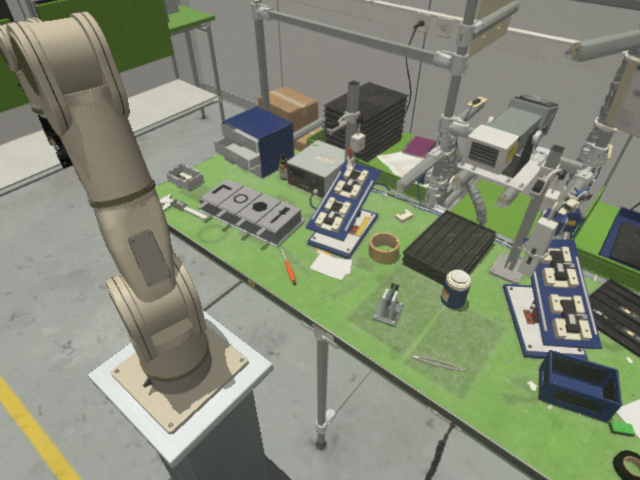

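View pics/top0.png

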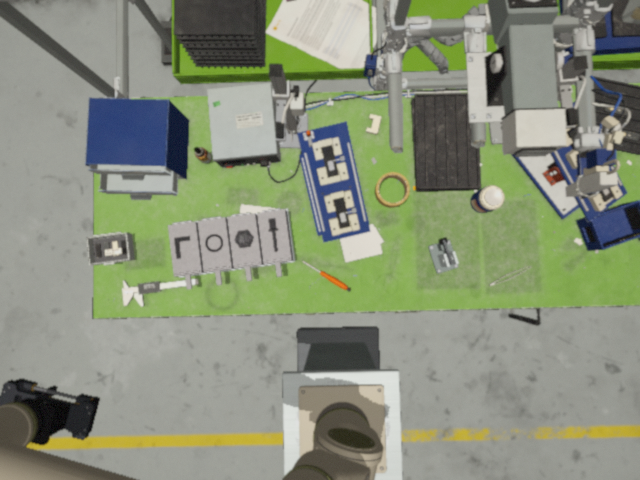

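```bash
python3 - <<'E'
from bench import r
for c in ("scene","top"):
    for n in ("box_pin","tab_pin","hinge_pin","eye","clevis","tape_roll","driver_1","ipa_bottle"):
        print(c,n,[(d['point'],round(d['confidence'],2)) for d in r.mark_of(c,n)])
E
```

```text
scene box_pin [([227.6, 273.9], 0.64)]
scene tab_pin []
scene hinge_pin [([204.5, 292.3], 0.75)]
scene eye [([302.7, 391.2], 0.89)]
scene clevis [([314.3, 386.2], 0.79), ([228.4, 275.7], 0.44), ([265.2, 285.5], 0.33)]
scene tape_roll [([252.9, 383.8], 0.81)]
scene driver_1 [([266.1, 286.8], 0.42)]
scene ipa_bottle [([298.8, 452.2], 0.62)]
top box_pin [([235.8, 276.7], 0.64)]
top tab_pin [([272.2, 279.4], 0.88)]
top hinge_pin [([203.0, 483.2], 0.45)]
top eye [([260.1, 452.0], 0.61)]
top clevis [([258.6, 440.5], 0.82)]
top tape_roll [([188.3, 388.2], 0.81)]
top driver_1 [([275.5, 325.6], 0.77)]
top ipa_bottle [([202.0, 482.0], 0.89)]
```

```bash
cat > h.py <<'E'
import numpy as np, cv2
from bench import r
def cam(c):
    i=r.camera_info(c); K=np.array([[i['fx'],0,i['cx']],[0,i['fy'],i['cy']],[0,0,1]])
    return K,np.array(i['distortion']),np.array(i['rvec']),np.array(i['tvec'])
def ray(c,rc):
    K,D,rv,tv=cam(c); u=cv2.undistortPoints(np.array([[[rc[1],rc[0]]]],float),K,D)[0,0]
    R=cv2.Rodrigues(rv)[0]; d=R.T@np.array([u[0],u[1],1]); return -R.T@tv, d/np.linalg.norm(d)
def onz(c,rc,z):
    o,d=ray(c,rc); return o+d*(z-o[2])/d[2]
def tri(a,b):
    o,d=ray('scene',a); p,e=ray('top',b)
    A=np.stack([d,-e],1); s=np.linalg.lstsq(A,p-o,rcond=None)[0]
    x,y=o+d*s[0],p+e*s[1]; return (x+y)/2,np.linalg.norm(x-y)
def proj(c,P):
    K,D,rv,tv=cam(c); q=cv2.projectPoints(np.array(P,float).reshape(-1,1,3),rv,tv,K,D)[0][:,0]; return q[:,::-1]
def save(c,name,box=None,k=1):
    im=r.camera(c)[:,:,::-1]
    if box: im=im[box[0]:box[1],box[2]:box[3]]
    cv2.imwrite(f"pics/{name}.png",cv2.resize(im,None,fx=k,fy=k,interpolation=cv2.INTER_CUBIC))
E
python3 - <<'E'
from h import *
a=cv2.imread('pics/top0.png');b=cv2.imread('pics/scene0.png')
f=lambda i,x,n:cv2.imwrite(n,cv2.resize(i[x[0]:x[1],x[2]:x[3]],None,fx=5,fy=5,interpolation=cv2.INTER_CUBIC))
f(a,(190,300,160,310),'pics/top0a.png');f(a,(210,300,370,520),'pics/top0b.png');f(b,(170,290,190,340),'pics/sc0a.png');f(b,(230,340,350,490),'pics/sc0b.png')
print('box',onz('top',[235.8,276.7],.006),onz('top',[235.8,276.7],.055),onz('scene',[227.6,273.9],.006))
print('tab',onz('top',[272.2,279.4],.053))
print('hinge',onz('scene',[204.5,292.3],.057))
print('eye',tri([302.7,391.2],[260.1,452.0]), onz('top',[260.1,452],.06),onz('scene',[302.7,391.2],.06))
print('clevis',onz('top',[258.6,440.5],0),onz('scene',[314.3,386.2],0))
print('tape',onz('top',[188.3,388.2],0),'drv',onz('top',[275.5,325.6],0),'ipa',onz('top',[202,482],0))
E
```

```text
box [0.52434086 0.16664536 0.006     ] [0.5209752  0.16077909 0.055     ] [0.51248805 0.18426263 0.006     ]
tab [0.42438643 0.15565759 0.053     ]
hinge [0.59345624 0.17432345 0.057     ]
eye (array([ 0.44561243, -0.29968508,  0.05986592]), np.float64(0.0017000000079489621)) [ 0.44508257 -0.29896278  0.06      ] [ 0.44616746 -0.30031642  0.06      ]
clevis [ 0.45038837 -0.28299688  0.        ] [ 0.45050013 -0.28931717  0.        ]
tape [ 0.64920685 -0.14550677  0.        ] drv [0.41166128 0.03443186 0.        ] ipa [ 0.60404877 -0.40339763  0.        ]
```

View pics/top0a.png

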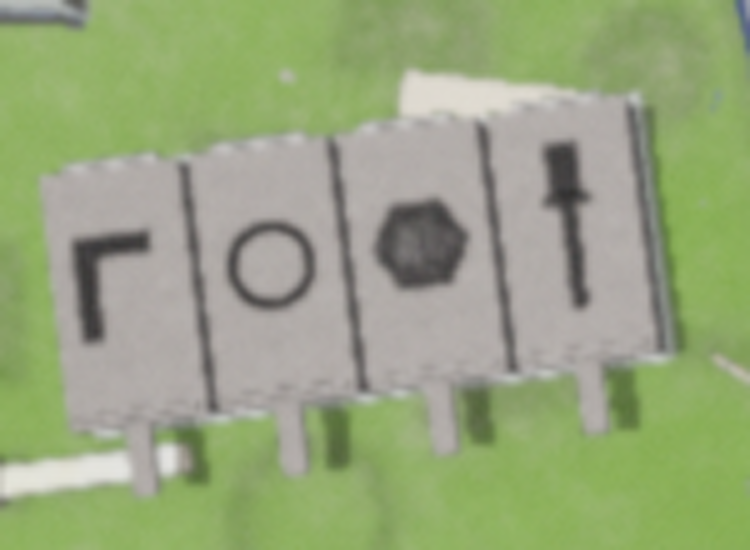

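View pics/top0b.png

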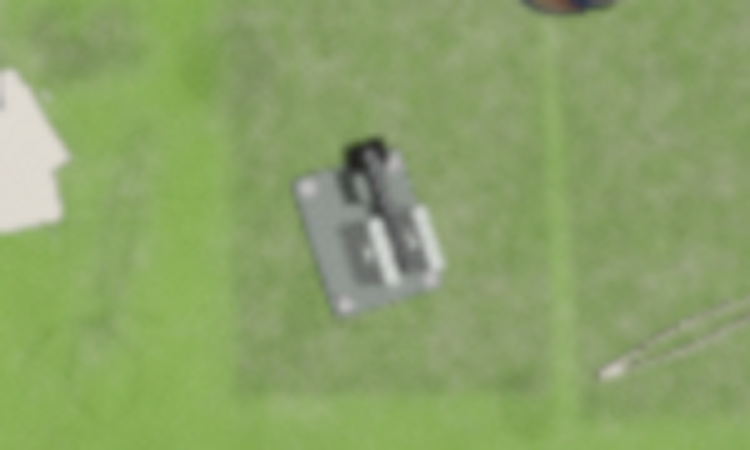

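View pics/sc0a.png

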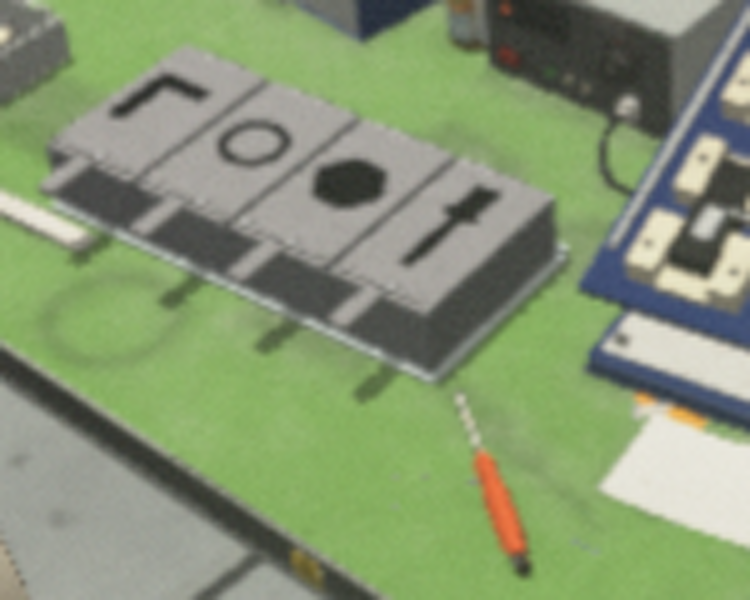

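View pics/sc0b.png

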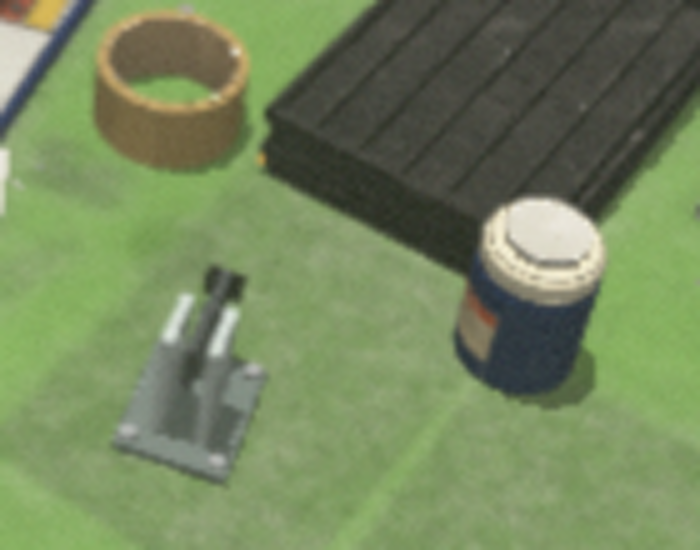

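```bash
python3 - <<'E'
from h import *
from scipy.optimize import least_squares
f=lambda x,y,o:[(y+.5)/5-.5+o[0],(x+.5)/5-.5+o[1]]
T=lambda x,y:f(x,y,(190,160)); S=lambda x,y:f(x,y,(170,190))
# row frame: x front->hinge, y left; origin pin box centre; corners
obs=[('top',T(632,100),(69,-38)),('top',T(662,352),(-69,-38)),('top',T(80,432),(-69,278)),('top',T(42,178),(69,278)),
('scene',S(553,203),(69,-38)),('scene',S(430,312),(-69,-38)),('scene',S(50,150),(-69,278)),('scene',S(190,47),(69,278))]
def P(p,xy): 
    c,s=np.cos(p[2]),np.sin(p[2]); x,y=np.array(xy)/1000; return [p[0]+c*x-s*y,p[1]+s*x+c*y,p[3]]
def res(p,o=obs): return np.concatenate([proj(c,P(p,xy))[0]-np.array(rc) for c,rc,xy in o])
for sel in (obs,obs[:4],obs[4:]):
    q=least_squares(res,[.52,.16,.1,.055],args=(sel,)); print(q.x,np.degrees(q.x[2]),q.fun.round(1))
q=least_squares(res,[.52,.16,.1,.055]).x
print('tab',P(q,(-89,0)),onz('top',T(594,400),.053))
# clevis: ear tops at z=.08
B=lambda x,y:f(x,y,(210,370)); C=lambda x,y:f(x,y,(230,350))
# top: left ear top stripe from (373,222) to (392,282); right (424,210)-(437,268)
for a,b in (((373,222),(392,282)),((422,210),(436,268))):
    p1,p2=onz('top',B(*a),.08),onz('top',B(*b),.08); print('ear',p1,p2,np.linalg.norm(p1-p2),np.degrees(np.arctan2(*(p1-p2)[1::-1])))
for a,b in (((185,298),(170,340)),((232,310),(217,353))):
    p1,p2=onz('scene',C(*a),.08),onz('scene',C(*b),.08); print('ear s',p1,p2,np.linalg.norm(p1-p2),np.degrees(np.arctan2(*(p1-p2)[1::-1])))
# base corners at z~.006
for a in ((298,182),(400,148),(440,285),(340,315)): print('base',onz('top',B(*a),.006))
print('base c',np.mean([onz('top',B(*a),.006) for a in ((298,182),(400,148),(440,285),(340,315))],0))
E
```

```text
[0.51977969 0.1650318  0.1112924  0.05529013] 6.376584768490861 [-0.9 -0.1  0.1  0.7  0.3 -1.1 -0.3  0.5 -0.4  1.   1.5 -0.5 -0.6 -0.7
  0.2 -0.5]
[0.51968098 0.16690311 0.11073692 0.04658889] 6.3447582203098865 [-0.4 -0.5  0.2  0.3  0.2 -0.7 -0.   0.9]
[0.53525802 0.18187381 0.11834261 0.03894777] 6.7805322376809265 [-0.8  0.3  0.6 -0.4 -0.4  0.3  0.6 -0.2]
tab [np.float64(0.43133029830752123), np.float64(0.15514721437936305), np.float64(0.055290131703251665)] [0.43131952 0.15817871 0.053     ]
ear [ 0.4611713  -0.27438639  0.08      ] [ 0.43001161 -0.28295666  0.08      ] 0.03231680493336327 15.378579656650274
ear [ 0.46673773 -0.29983431  0.08      ] [ 0.4366624  -0.30583904  0.08      ] 0.030668919881850103 11.290992964356512
ear s [ 0.46114723 -0.27420108  0.08      ] [ 0.43246962 -0.28394093  0.08      ] 0.030286464174788284 18.759145982961268
ear s [ 0.46960766 -0.2972485   0.08      ] [ 0.44037689 -0.30687485  0.08      ] 0.03077506553664623 18.227865825529282
base [ 0.48563766 -0.25200753  0.006     ]
base [ 0.502914   -0.30852275  0.006     ]
base [ 0.42730971 -0.32739065  0.006     ]
base [ 0.41226354 -0.27224137  0.006     ]
base c [ 0.45703123 -0.29004057  0.006     ]
```

```bash
cat >> h.py <<'E'
from scipy.spatial.transform import Rotation as Ro
def st():
    s=r.read_state(); R=Ro.from_quat(s['eef_rot']); M=R.as_matrix()
    return s,M
def show():
    s,M=st(); print('t',round(s['time'],2),'tcp',(s['ee_pos']*1000).round(1),'x',M[:,0].round(3),'jaw yaw',round(np.degrees(np.arctan2(M[1,1],M[0,1])),2),'w',round(s['width']*1000,1),'F',s['ft_force'].round(1),'q',s['joint_positions'].round(2))
def togo(p,yaw):
    "tool straight down, jaw at yaw deg; p=TCP target m"
    s,M=st(); y=np.radians(yaw); x=np.array([0,0,-1.]); j=np.array([np.cos(y),np.sin(y),0]); G=np.stack([x,j,np.cross(x,j)],1)
    print('d cm',((np.array(p)-s['ee_pos'])*100).round(2),'rot deg',np.degrees(Ro.from_matrix(G@M.T).as_rotvec()).round(2))
E
python3 - <<'E'
from h import *
show()
f=lambda x,y,o:[(y+.5)/5-.5+o[0],(x+.5)/5-.5+o[1]]
print(tri(f(222,278,(230,350)),f(365,155,(210,370))))
print('tri box corner', tri(f(553,203,(170,190)),f(632,100,(190,160))),tri(f(430,312,(170,190)),f(662,352,(190,160))))
print('tab end',tri(f(342,320,(170,190)),f(597,432,(190,160))))
togo([.4246,.1556,.07],96.4);togo([.4246,.1556,.07],-83.6)
E
```

```text
t 0.9 tcp [161.1 603.9 247.6] x [ 0.  0. -1.] jaw yaw 75.06 w 86.8 F [-0.1  0.1 -0. ] q [-1.33  0.33 -0.06  1.46  0.02  1.35 -0.09]
(array([ 0.49684531, -0.27531252,  0.06565204]), np.float64(0.0007378277033444192))
tri box corner (array([0.58950842, 0.1353514 , 0.05544332]), np.float64(0.0019348000676505178)) (array([0.4565787 , 0.12010127, 0.06017034]), np.float64(0.0024809685134079564))
tab end (array([0.4157968 , 0.15458839, 0.0621091 ]), np.float64(0.003528499213141575))
d cm [ 26.35 -44.83 -17.76] rot deg [-1.000e-02  0.000e+00  2.134e+01]
d cm [ 26.35 -44.83 -17.76] rot deg [ 0.0000e+00  1.0000e-02 -1.5866e+02]
```

```bash
python3 -m pendant '[{"translation":[1.32,-2.24,-0.5],"angular":[0,0,-7.93],"hand":0.15},{"translation":[1.32,-2.24,-0.5],"angular":[0,0,-7.93],"hand":0.15},{"translation":[1.32,-2.24,-0.5],"angular":[0,0,-7.93],"hand":0.15},{"translation":[1.32,-2.24,-0.5],"angular":[0,0,-7.93],"hand":0.15},{"translation":[1.32,-2.24,-0.5],"angular":[0,0,-7.93],"hand":0.15},{"translation":[1.32,-2.24,-0.5],"angular":[0,0,-7.93],"hand":0.15},{"translation":[1.32,-2.24,-0.5],"angular":[0,0,-7.93],"hand":0.15},{"translation":[1.32,-2.24,-0.5],"angular":[0,0,-7.93],"hand":0.15},{"translation":[1.32,-2.24,-0.5],"angular":[0,0,-7.93],"hand":0.15},{"translation":[1.32,-2.24,-0.5],"angular":[0,0,-7.93],"hand":0.15},{"translation":[1.32,-2.24,-0.5],"angular":[0,0,-7.93],"hand":0.15},{"translation":[1.32,-2.24,-0.5],"angular":[0,0,-7.93],"hand":0.15},{"translation":[1.32,-2.24,-0.5],"angular":[0,0,-7.93],"hand":0.15},{"translation":[1.32,-2.24,-0.5],"angular":[0,0,-7.93],"hand":0.15},{"translation":[1.32,-2.24,-0.5],"angular":[0,0,-7.93],"hand":0.15},{"translation":[1.32,-2.24,-0.5],"angular":[0,0,-7.93],"hand":0.15},{"translation":[1.32,-2.24,-0.5],"angular":[0,0,-7.93],"hand":0.15},{"translation":[1.32,-2.24,-0.5],"angular":[0,0,-7.93],"hand":0.15},{"translation":[1.32,-2.24,-0.5],"angular":[0,0,-7.93],"hand":0.15},{"translation":[1.32,-2.24,-0.5],"angular":[0,0,-7.93],"hand":0.15}]' 15
python3 - <<'E'
from h import *
show(); togo([.4246,.1566,.060],-83.6); save('top','t1',(170,320,160,360),4); save('scene','s1')
E
```

```text
time: 2.9
ee_pos: [0.4257, 0.155, 0.1476]
eef_rot: [0.706, 0.038, -0.706, 0.038]
ft_force: [1.3, -0.2, 0.2]
width: 0.0504
t 2.9 tcp [425.7 155.  147.6] x [ 0.001  0.    -1.   ] jaw yaw -83.86 w 50.4 F [ 1.3 -0.2  0.2] q [-0.9   0.02  0.46  2.04 -0.01  1.08 -1.9 ]
d cm [-0.11  0.16 -8.76] rot deg [-0.02  0.03  0.26]
```

View pics/s1.png

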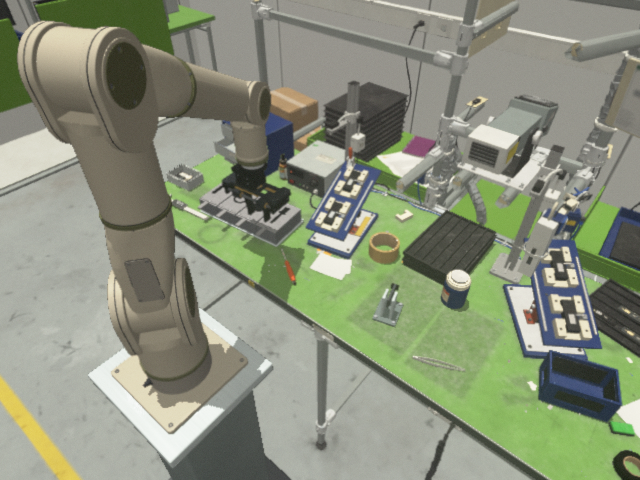

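View pics/t1.png

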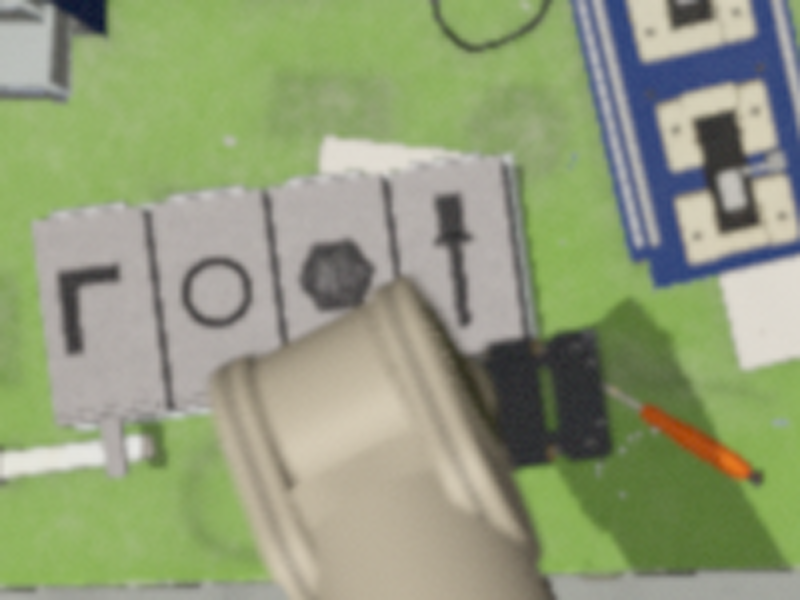

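```bash
python3 -m pendant '[{"translation":[-0.05,0.08,-3],"angular":[0,0,0.2],"hand":0.15},{"translation":[-0.05,0.08,-3],"angular":[0,0,0],"hand":0.15},{"translation":[0,0,-2],"angular":[0,0,0],"hand":0.15},{"translation":[0,0,-0.7],"angular":[0,0,0],"hand":0.15},{"translation":[0,0,0],"angular":[0,0,0],"hand":0.15}]' 15
python3 - <<'E'
from h import *
show(); save('top','t2',(170,320,160,360),4); save('scene','s2',(150,260,180,330),5)
E
```

```text
time: 3.5
ee_pos: [0.4237, 0.1577, 0.0602]
eef_rot: [-0.705, -0.041, 0.706, -0.042]
ft_force: [0.8, -0.8, 0.7]
width: 0.0496
t 3.5 tcp [423.7 157.7  60.2] x [-0.001 -0.001 -1.   ] jaw yaw -83.27 w 49.6 F [ 0.8 -0.8  0.7] q [-0.88  0.17  0.46  2.12 -0.1   0.87 -1.82]
```

View pics/s2.png

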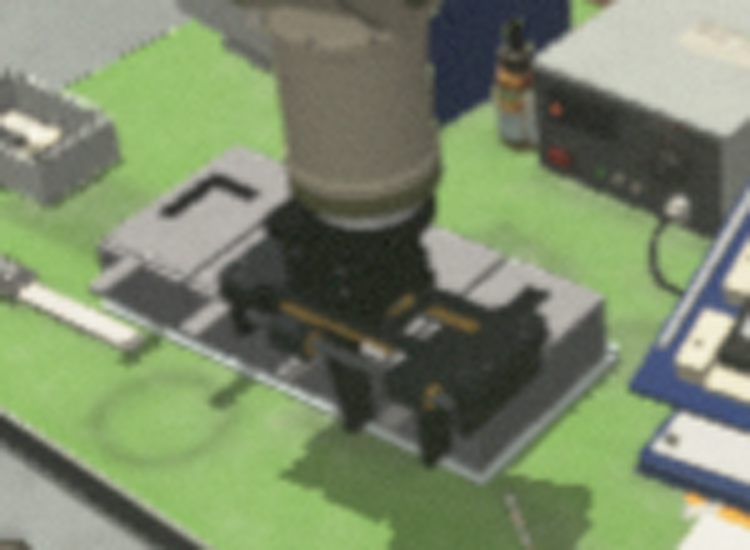

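```bash
python3 -m pendant '[{"translation":[0,0,0],"angular":[0,0,0],"hand":-1},{"translation":[0,0,0],"angular":[0,0,0],"hand":-1},{"translation":[0,0,0],"angular":[0,0,0],"hand":-1},{"translation":[0,0,0],"angular":[0,0,0],"hand":-1},{"translation":[0,0,0],"angular":[0,0,0],"hand":-1},{"translation":[0,0,0],"angular":[0,0,0],"hand":-1}]' 10
python3 - <<'E'
from h import *
show()
# arc about hinge: r from TCP start
p=np.array([.4237,.1577]); u=np.array([np.cos(.1115),np.sin(.1115)])
R=.166; th=np.linspace(0,1.7,20); prev=None
X=np.stack([R*(1-np.cos(th)),R*np.sin(th)],1); d=np.diff(X,axis=0)*100
for k in d: print(round(k[0]*u[0],2),round(k[0]*u[1],2),round(k[1],2))
E
```

```text
time: 4.2
ee_pos: [0.4243, 0.1563, 0.0605]
eef_rot: [-0.706, -0.04, 0.706, -0.041]
ft_force: [-0.1, -3.2, 1.9]
width: 0.0139
t 4.2 tcp [424.3 156.3  60.5] x [-0.    -0.002 -1.   ] jaw yaw -83.38 w 13.9 F [-0.1 -3.2  1.9] q [-0.88  0.17  0.46  2.12 -0.09  0.87 -1.82]
0.07 0.01 1.48
0.2 0.02 1.47
0.33 0.04 1.45
0.45 0.05 1.41
0.58 0.06 1.37
0.7 0.08 1.31
0.81 0.09 1.24
0.92 0.1 1.16
1.02 0.11 1.08
1.11 0.12 0.98
1.19 0.13 0.88
1.26 0.14 0.77
1.33 0.15 0.65
1.38 0.15 0.53
1.42 0.16 0.4
1.45 0.16 0.27
1.47 0.16 0.14
1.48 0.17 0.01
1.47 0.16 -0.13
```

```bash
python3 -m pendant '[{"translation":[0.07,0.01,1.48],"angular":[0,0,0],"hand":-1},{"translation":[0.20,0.02,1.47],"angular":[0,0,0],"hand":-1},{"translation":[0.33,0.04,1.45],"angular":[0,0,0],"hand":-1},{"translation":[0.45,0.05,1.41],"angular":[0,0,0],"hand":-1},{"translation":[0.58,0.06,1.37],"angular":[0,0,0],"hand":-1},{"translation":[0.7,0.08,1.31],"angular":[0,0,0],"hand":-1}]' 
python3 - <<'E'
from h import *
show()
E
```

```text
time: 4.8
ee_pos: [0.4476, 0.1589, 0.1457]
eef_rot: [-0.706, -0.04, 0.706, -0.041]
ft_force: [3.5, -2.8, -4.2]
width: 0.0138
t 4.8 tcp [447.6 158.9 145.7] x [-0.    -0.001 -1.   ] jaw yaw -83.4 w 13.8 F [ 3.5 -2.8 -4.2] q [-0.89  0.08  0.47  1.99 -0.04  1.07 -1.85]
```

Forces small, continue along the arc.

```bash
python3 -m pendant '[{"translation":[0.81,0.09,1.24],"angular":[0,0,0],"hand":-1},{"translation":[0.92,0.10,1.16],"angular":[0,0,0],"hand":-1},{"translation":[1.02,0.11,1.08],"angular":[0,0,0],"hand":-1},{"translation":[1.11,0.12,0.98],"angular":[0,0,0],"hand":-1},{"translation":[1.19,0.13,0.88],"angular":[0,0,0],"hand":-1},{"translation":[1.26,0.14,0.77],"angular":[0,0,0],"hand":-1},{"translation":[1.33,0.15,0.65],"angular":[0,0,0],"hand":-1}]' 
python3 - <<'E'
from h import *
show(); save('scene','s3',(120,260,180,360),4)
E
```

```text
time: 5.5
ee_pos: [0.524, 0.1674, 0.2129]
eef_rot: [-0.705, -0.04, 0.706, -0.041]
ft_force: [1.3, -2.2, -3.7]
width: 0.0137
t 5.5 tcp [524.  167.4 212.9] x [-0.001 -0.002 -1.   ] jaw yaw -83.39 w 13.7 F [ 1.3 -2.2 -3.7] q [-0.84  0.2   0.51  1.73 -0.1   1.24 -1.76]
```

View pics/s3.png

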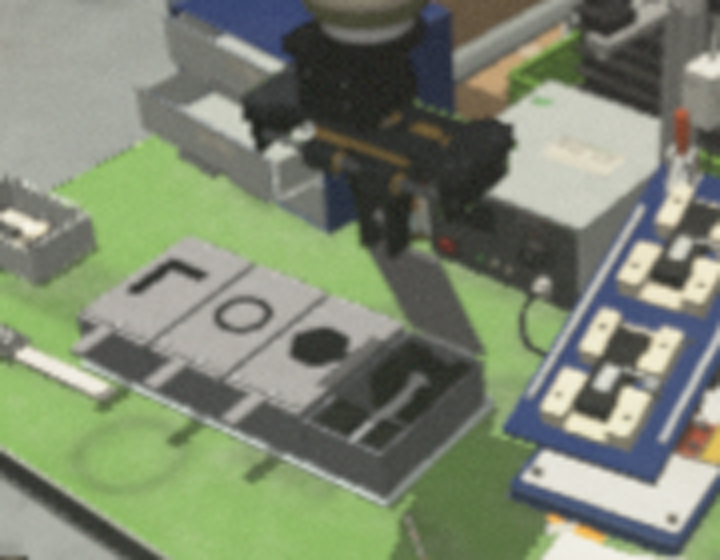

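```bash
python3 -m pendant '[{"translation":[1.38,0.15,0.53],"angular":[0,0,0],"hand":-1},{"translation":[1.42,0.16,0.4],"angular":[0,0,0],"hand":-1},{"translation":[1.45,0.16,0.27],"angular":[0,0,0],"hand":-1},{"translation":[1.47,0.16,0.14],"angular":[0,0,0],"hand":-1},{"translation":[1.48,0.17,0.01],"angular":[0,0,0],"hand":-1},{"translation":[1.2,0.14,-0.08],"angular":[0,0,0],"hand":-1},{"translation":[0,0,0],"angular":[0,0,0],"hand":-1},{"translation":[0,0,0],"angular":[0,0,0],"hand":-0.4},{"translation":[0,0,0],"angular":[0,0,0],"hand":-0.4},{"translation":[0,0,0],"angular":[0,0,0],"hand":-0.4}]' 
python3 - <<'E'
from h import *
show()
E
```

```text
time: 6.55
ee_pos: [0.6074, 0.1785, 0.2262]
eef_rot: [0.706, 0.042, -0.706, 0.041]
ft_force: [0.2, -0.7, -0.8]
width: 0.0244
t 6.55 tcp [607.4 178.5 226.2] x [ 0.     0.001 -1.   ] jaw yaw -83.3 w 24.4 F [ 0.2 -0.7 -0.8] q [-0.75  0.39  0.52  1.49 -0.19  1.31 -1.67]
```

```bash
python3 -m pendant '[{"translation":[0,0,2],"angular":[0,0,0],"hand":-0.4},{"translation":[0,0,3],"angular":[0,0,0],"hand":-0.4},{"translation":[-2,0,1],"angular":[0,0,0],"hand":-0.4},{"translation":[-4,-2,0],"angular":[0,0,0],"hand":-0.4},{"translation":[-4,-4,0],"angular":[0,0,0],"hand":-0.4},{"translation":[-2,-4,0],"angular":[0,0,0],"hand":-0.4},{"translation":[0,-4,0],"angular":[0,0,0],"hand":-0.4},{"translation":[0,-4,0],"angular":[0,0,0],"hand":-0.4},{"translation":[0,-2,0],"angular":[0,0,0],"hand":-0.4},{"translation":[0,0,0],"angular":[0,0,0],"hand":-0.4}]' 
python3 - <<'E'
from h import *
show(); save('scene','s4',(130,260,190,340),5); save('top','t4',(190,300,180,330),5)
for c in ("scene","top"):
    for n in ("pin","pin_grip","pin_tip","pin_collar","pin_knob","hinge_pin","tab_pin"):
        print(c,n,[(d['point'],round(d['confidence'],2)) for d in r.mark_of(c,n)])
E
```

```text
time: 7.55
ee_pos: [0.4922, -0.0206, 0.2864]
eef_rot: [0.707, 0.04, -0.705, 0.039]
ft_force: [-0.7, -0.3, -0.6]
width: 0.0263
t 7.55 tcp [492.2 -20.6 286.4] x [ 0.001  0.001 -1.   ] jaw yaw -83.61 w 26.3 F [-0.7 -0.3 -0.6] q [-0.7  -0.01  0.66  1.77  0.01  1.38 -1.51]
scene pin [([219.7, 277.3], 0.4)]
scene pin_grip [([299.9, 388.7], 0.52), ([223.9, 276.9], 0.44)]
scene pin_tip [([231.6, 264.9], 0.63), ([267.3, 285.4], 0.36)]
scene pin_collar [([215.3, 281.5], 0.5)]
scene pin_knob [([209.7, 285.6], 0.59)]
scene hinge_pin [([208.6, 292.2], 0.83)]
scene tab_pin [([162.4, 293.4], 0.72)]
top pin [([241.0, 277.9], 0.76)]
top pin_grip [([244.8, 273.9], 0.57), ([259.5, 447.5], 0.37)]
top pin_tip [([238.9, 273.2], 0.65), ([260.4, 275.7], 0.47), ([242.3, 274.6], 0.24)]
top pin_collar [([226.5, 275.8], 0.55)]
top pin_knob [([221.3, 275.8], 0.58)]
top hinge_pin [([210.0, 268.0], 0.95)]
top tab_pin [([193.5, 257.9], 0.6)]
```

View pics/s4.png

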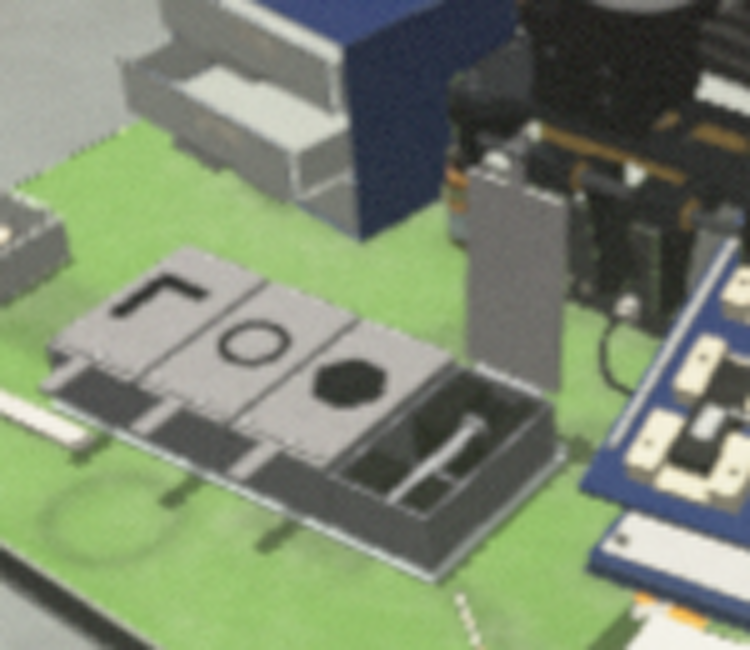

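View pics/t4.png

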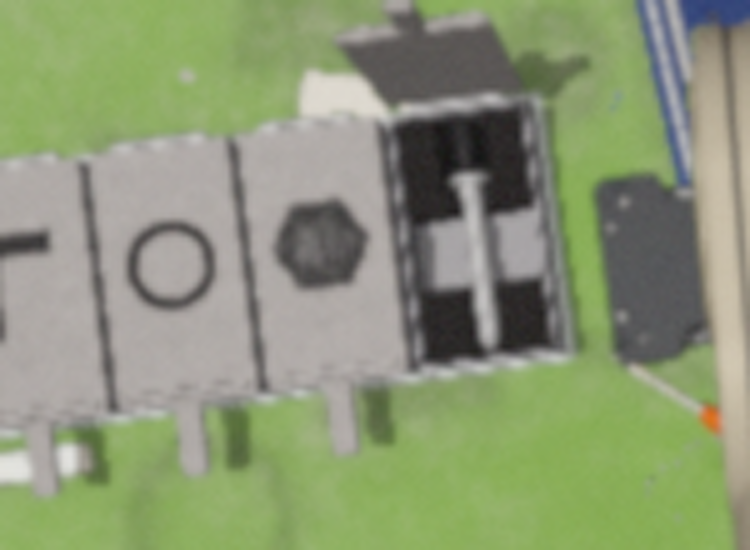

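```bash
python3 - <<'E'
from h import *
f=lambda x,y,o:[(y+.5)/5-.5+o[0],(x+.5)/5-.5+o[1]]
T=lambda x,y:f(x,y,(190,180)); S=lambda x,y:f(x,y,(130,190))
c=tri(S(472,428),T(468,180)); t=tri(S(392,500),T(489,347)); print(c,t,np.linalg.norm(c[0]-t[0]))
for z in (.03,.037,.045):
    a,b=onz('top',T(467,180),z),onz('top',T(488,347),z); print(z,a,b,np.linalg.norm(a-b),np.degrees(np.arctan2(*(a-b)[1::-1])), 'grip',b+(a-b)*55/90)
    print('  sc',onz('scene',S(472,428),z),onz('scene',S(392,500),z))
# well centre
w=[(425,222),(535,210),(545,278),(433,293)]; print('well',np.mean([onz('top',T(*q),.037) for q in w],0))
E
```

```text
(array([0.5495725 , 0.17142579, 0.04108853]), np.float64(0.00020296567564971927)) (array([0.46115164, 0.15963819, 0.04503828]), np.float64(0.004500704937991905)) 0.08929051459242834
0.03 [0.55066646 0.17330289 0.03      ] [0.45986795 0.16358743 0.03      ] 0.09131681011078703 6.107425093398066 grip [0.51535593 0.16952466 0.03      ]
  sc [0.55921433 0.18132057 0.03      ] [0.47438637 0.17104902 0.03      ]
0.037 [0.55002894 0.17241146 0.037     ] [0.4597391  0.16275043 0.037     ] 0.09080522714819236 6.107425093398064 grip [0.51491622 0.16865439 0.037     ]
  sc [0.55308466 0.17512179 0.037     ] [0.46890096 0.16492825 0.037     ]
0.045 [0.54930033 0.17139268 0.045     ] [0.45959185 0.16179385 0.045     ] 0.09022056090522702 6.107425093398087 grip [0.5144137 0.1676598 0.045    ]
  sc [0.54607932 0.16803746 0.045     ] [0.46263192 0.15793308 0.045     ]
well [0.51158561 0.16367707 0.037     ]
```

```bash
python3 -m pendant '[{"translation":[0.4,3.7,-2],"angular":[0,0,0],"hand":-0.35},{"translation":[0.45,3.75,-3],"angular":[0,0,0],"hand":-0.35},{"translation":[0.45,3.75,-3],"angular":[0,0,0],"hand":-0.35},{"translation":[0.45,3.75,-3],"angular":[0,0,0],"hand":-0.35},{"translation":[0.45,3.75,-3],"angular":[0,0,0],"hand":-0.35},{"translation":[0,0,-2],"angular":[0,0,0],"hand":-0.35},{"translation":[0,0,0],"angular":[0,0,0],"hand":-0.35}]' 
python3 - <<'E'
from h import *
show(); togo([.5145,.167,.05],-83.7);save('scene','s5',(130,260,190,340),5); save('top','t5',(190,300,180,330),5)
E
```

```text
time: 9.05
ee_pos: [0.5127, 0.1698, 0.1229]
eef_rot: [-0.704, -0.041, 0.707, -0.043]
ft_force: [-0.3, -0.7, 0.3]
width: 0.0282
t 9.05 tcp [512.7 169.8 122.9] x [-0.004 -0.003 -1.   ] jaw yaw -83.23 w 28.2 F [-0.3 -0.7  0.3] q [-0.84  0.27  0.51  1.85 -0.15  1.06 -1.73]
d cm [ 0.18 -0.28 -7.29] rot deg [ 0.18 -0.25 -0.47]
```

View pics/s5.png

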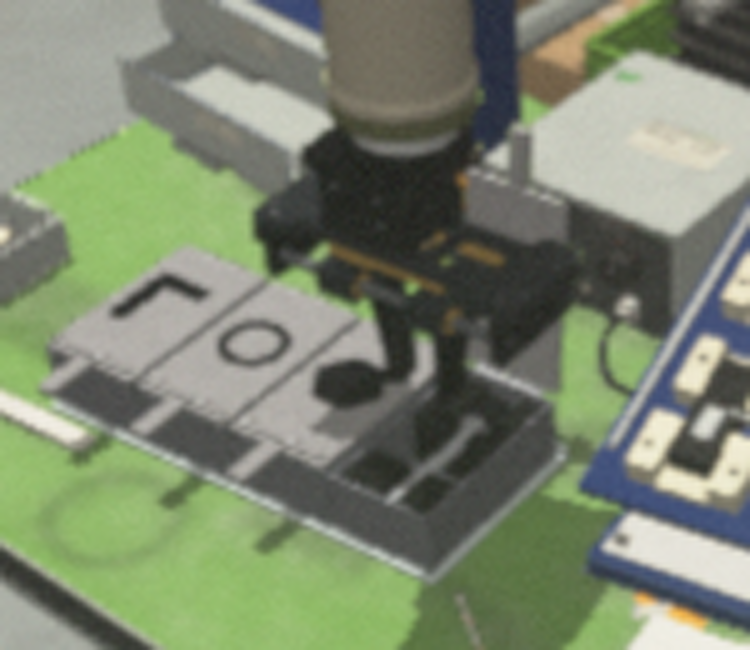

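```bash
python3 -m pendant '[{"translation":[0.1,-0.2,-2.5],"angular":[0,0,-0.3],"hand":-0.35},{"translation":[0,0,-1.5],"angular":[0,0,0],"hand":-0.35},{"translation":[0,0,0],"angular":[0,0,0],"hand":-0.35}]' 
python3 - <<'E'
from h import *
show(); togo([.5145,.167,.05],-83.7)
E
```

```text
time: 9.45
ee_pos: [0.5148, 0.1666, 0.085]
eef_rot: [-0.705, -0.038, 0.707, -0.039]
ft_force: [0.4, -0.4, -0.5]
width: 0.0279
t 9.45 tcp [514.8 166.6  85. ] x [-0.002 -0.001 -1.   ] jaw yaw -83.71 w 27.9 F [ 0.4 -0.4 -0.5] q [-0.82  0.33  0.5   1.88 -0.19  0.98 -1.71]
d cm [-0.03  0.04 -3.5 ] rot deg [ 0.06 -0.1   0.01]
```

```bash
python3 -m pendant '[{"translation":[0,0,-1.2],"angular":[0,0,0],"hand":-0.35},{"translation":[0,0,-1.2],"angular":[0,0,0],"hand":-0.35},{"translation":[0,0,-0.9],"angular":[0,0,0],"hand":-0.35},{"translation":[0,0,0],"angular":[0,0,0],"hand":-0.35}]' 
python3 - <<'E'
from h import *
show(); save('top','t6',(190,300,180,330),5);save('scene','s6',(130,260,190,340),5)
E
```

```text
time: 9.85
ee_pos: [0.5147, 0.1672, 0.0514]
eef_rot: [-0.705, -0.039, 0.707, -0.04]
ft_force: [-0.1, -0.0, 0.3]
width: 0.0283
t 9.85 tcp [514.7 167.2  51.4] x [-0.002 -0.001 -1.   ] jaw yaw -83.64 w 28.3 F [-0.1 -0.   0.3] q [-0.81  0.38  0.48  1.91 -0.22  0.91 -1.68]
```

View pics/s6.png

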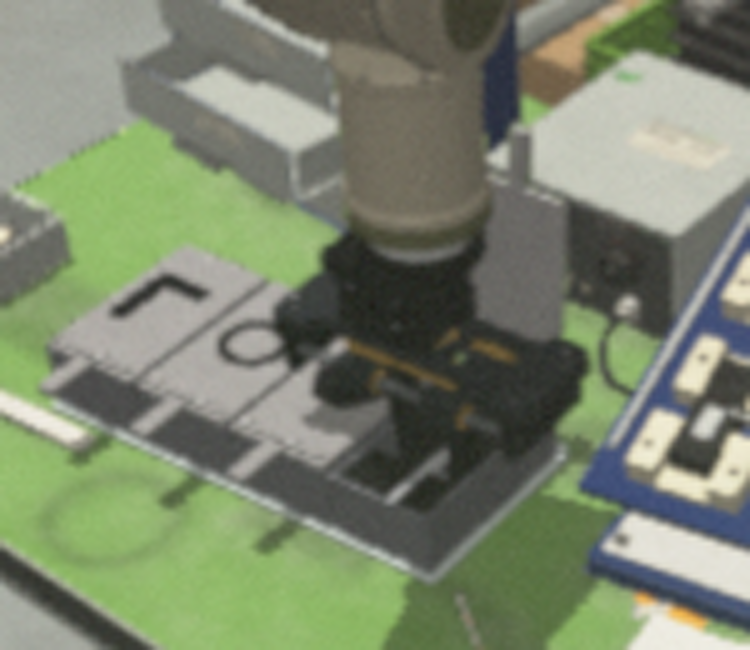

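```bash
python3 -m pendant '[{"translation":[0,0,-0.3],"angular":[0,0,0],"hand":-0.35},{"translation":[0,0,0],"angular":[0,0,0],"hand":-1},{"translation":[0,0,0],"angular":[0,0,0],"hand":-1},{"translation":[0,0,0],"angular":[0,0,0],"hand":-1},{"translation":[0,0,0],"angular":[0,0,0],"hand":-1},{"translation":[0,0,0],"angular":[0,0,0],"hand":-1}]' 35
python3 - <<'E'
from h import *
show()
E
```

```text
time: 10.55
ee_pos: [0.5156, 0.1676, 0.05]
eef_rot: [0.706, 0.039, -0.706, 0.039]
ft_force: [0.2, -0.9, 1.0]
width: 0.0092
t 10.55 tcp [515.6 167.6  50. ] x [ 0.  0. -1.] jaw yaw -83.64 w 9.2 F [ 0.2 -0.9  1. ] q [-0.81  0.38  0.48  1.91 -0.22  0.91 -1.68]
```

```bash
python3 -m pendant '[{"translation":[0,0,1],"angular":[0,0,0],"hand":-1},{"translation":[0,0,1.5],"angular":[0,0,0],"hand":-1},{"translation":[0,0,2],"angular":[0,0,0],"hand":-1},{"translation":[0,0,2.5],"angular":[0,0,0],"hand":-1},{"translation":[0,0,2.5],"angular":[0,0,0],"hand":-1},{"translation":[0,0,2.5],"angular":[0,0,0],"hand":-1},{"translation":[0,0,2],"angular":[0,0,0],"hand":-1},{"translation":[0,0,0],"angular":[0,0,0],"hand":-1}]' 
python3 - <<'E'
from h import *
show(); save('scene','s7',(130,260,190,340),5)
E
```

```text
time: 11.35
ee_pos: [0.5171, 0.1679, 0.1938]
eef_rot: [0.708, 0.04, -0.704, 0.038]
ft_force: [0.3, -0.5, -1.0]
width: 0.0087
t 11.35 tcp [517.1 167.9 193.8] x [ 0.005  0.003 -1.   ] jaw yaw -83.67 w 8.7 F [ 0.3 -0.5 -1. ] q [-0.86  0.19  0.53  1.78 -0.11  1.19 -1.77]
```

View pics/s7.png

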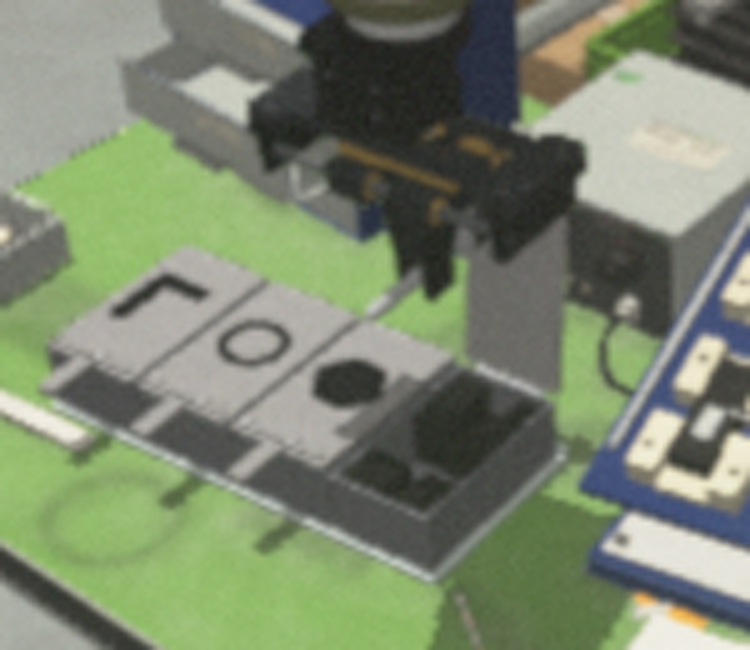

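```bash
python3 -m pendant '[{"translation":[-0.69,-2.52,0],"angular":[0,0,7.1],"hand":-1},{"translation":[-0.69,-2.52,0],"angular":[0,0,7.1],"hand":-1},{"translation":[-0.69,-2.52,0],"angular":[0,0,7.1],"hand":-1},{"translation":[-0.69,-2.52,0],"angular":[0,0,7.1],"hand":-1},{"translation":[-0.69,-2.52,0],"angular":[0,0,7.1],"hand":-1},{"translation":[-0.69,-2.52,0],"angular":[0,0,7.1],"hand":-1},{"translation":[-0.69,-2.52,0],"angular":[0,0,7.1],"hand":-1},{"translation":[-0.69,-2.52,0],"angular":[0,0,7.1],"hand":-1},{"translation":[-0.69,-2.52,0],"angular":[0,0,7.1],"hand":-1},{"translation":[-0.69,-2.52,0],"angular":[0,0,7.1],"hand":-1},{"translation":[-0.69,-2.52,0],"angular":[0,0,7.1],"hand":-1},{"translation":[-0.69,-2.52,0],"angular":[0,0,7.1],"hand":-1},{"translation":[-0.69,-2.52,0],"angular":[0,0,7.1],"hand":-1},{"translation":[-0.69,-2.52,0],"angular":[0,0,7.1],"hand":-1},{"translation":[0,0,0],"angular":[0,0,0],"hand":-1}]' 
python3 - <<'E'
from h import *
show(); togo([.420,-.185,.068],15.7); save('scene','s8',(190,340,310,510),4); save('top','t8',(200,320,360,520),5)
for c in ("scene","top"):
    for n in ("eye","clevis","pin_tip","pin_collar","pin_grip"):
        print(c,n,[(d['point'],round(d['confidence'],2)) for d in r.mark_of(c,n)])
E
```

```text
time: 12.9
ee_pos: [0.4172, -0.1883, 0.1894]
eef_rot: [0.426, 0.564, -0.427, 0.564]
ft_force: [0.6, 0.5, -0.6]
width: 0.0091
t 12.9 tcp [ 417.2 -188.3  189.4] x [-0.001 -0.    -1.   ] jaw yaw 15.76 w 9.1 F [ 0.6  0.5 -0.6] q [-0.5  -0.04  0.82  2.    0.03  1.17  0.59]
d cm [  0.28   0.33 -12.14] rot deg [ 0.02 -0.04 -0.06]
scene eye [([298.6, 385.4], 0.6)]
scene clevis [([316.3, 386.5], 0.76), ([262.5, 374.2], 0.25)]
scene pin_tip [([259.2, 371.0], 0.58)]
scene pin_collar [([299.8, 450.9], 0.51)]
scene pin_grip [([255.0, 353.2], 0.61), ([226.9, 279.0], 0.49)]
top eye []
top clevis [([276.1, 419.4], 0.26)]
top pin_tip []
top pin_collar [([276.1, 404.0], 0.69), ([271.3, 418.9], 0.69)]
top pin_grip [([280.0, 418.9], 0.44)]
```

View pics/s8.png

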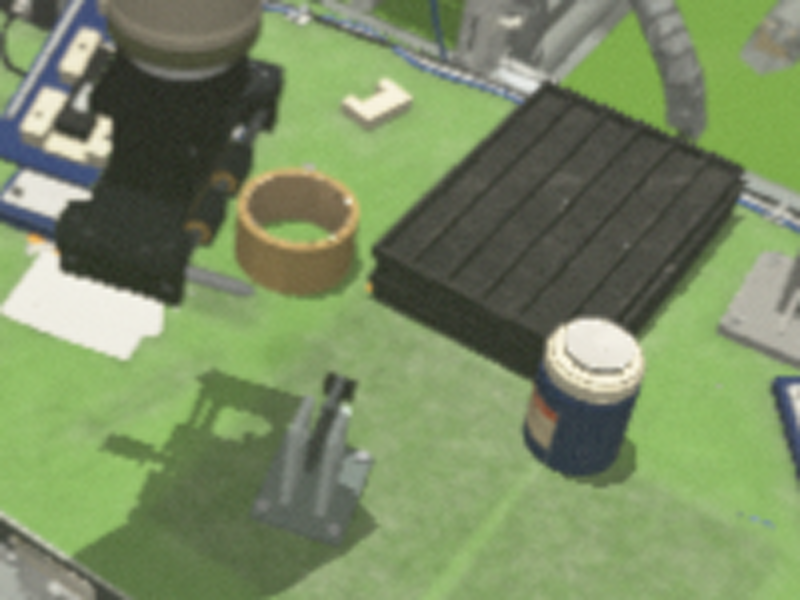

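View pics/t8.png

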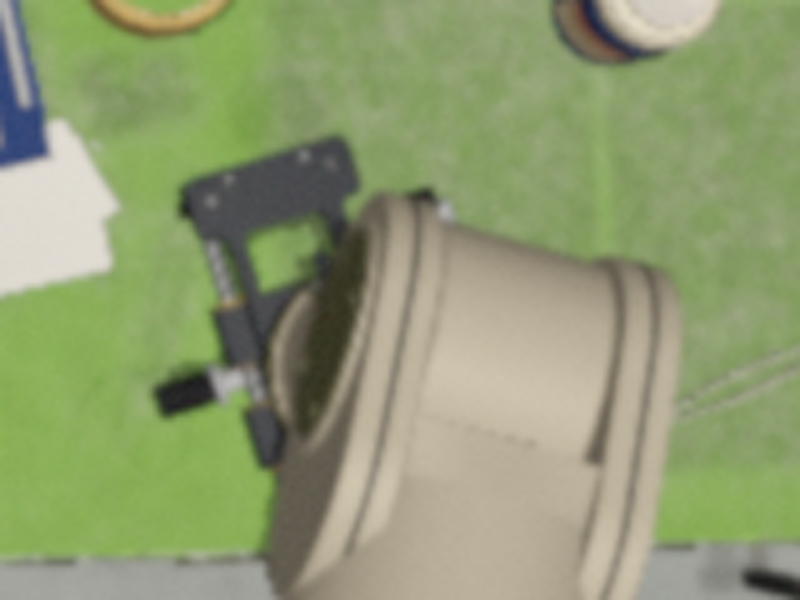

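```bash
python3 - <<'E'
from h import *
s,M=st(); tcp=s['ee_pos']; a=np.radians(15.76); yc=np.array([-np.sin(a),np.cos(a),0])
for dz in (.004,.008,.012):
    g=tcp+M[:,0]*dz
    pts=[g-.055*yc,g+.035*yc,g+.039*yc,g+.067*yc]
    q=proj('scene',pts); t=proj('top',pts)
    print(dz,'scene crop tip',((q[0]-[190,310]+.5)*4-.5)[::-1].round(0),'top crop collar,collarback,knobend',[((x-[200,360]+.5)*5-.5)[::-1].round(0) for x in t[1:]])
E
```

```text
0.004 scene crop tip [250. 279.] top crop collar,collarback,knobend [array([219., 383.]), array([211., 385.]), array([154., 403.])]
0.008 scene crop tip [250. 284.] top crop collar,collarback,knobend [array([218., 382.]), array([210., 385.]), array([153., 402.])]
0.012 scene crop tip [249. 288.] top crop collar,collarback,knobend [array([216., 382.]), array([208., 385.]), array([152., 402.])]
```

```bash
python3 - <<'E'
from h import *
save('scene','s9',(240,280,345,395),14)
s,M=st(); tcp=s['ee_pos']; a=np.radians(15.76); yc=np.array([-np.sin(a),np.cos(a),0])
for dz in (.006,.010,.014):
    g=tcp+M[:,0]*dz
    q=proj('scene',[g-.055*yc,g-.047*yc,g-.030*yc,g-.012*yc]); print(dz,[((x-[240,345]+.5)*14-.5)[::-1].round(0) for x in q])
E
```

```text
0.006 [array([386., 286.]), array([343., 273.]), array([250., 246.]), array([153., 217.])]
0.01 [array([384., 303.]), array([341., 290.]), array([249., 262.]), array([152., 233.])]
0.014 [array([383., 319.]), array([339., 306.]), array([247., 278.]), array([151., 249.])]
```

View pics/s9.png

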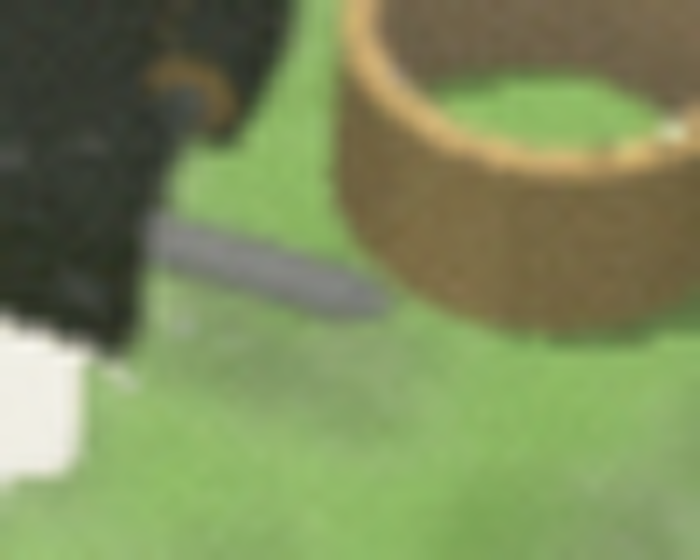

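```bash
python3 - <<'E'
from h import *
s=cv2.imread('pics/scene0.png')[278:328,365:415]; t=cv2.imread('pics/top0.png')[232:280,425:473]
cv2.imwrite('pics/zs.png',cv2.resize(s,None,fx=12,fy=12,interpolation=cv2.INTER_CUBIC))
cv2.imwrite('pics/zt.png',cv2.resize(t,None,fx=12,fy=12,interpolation=cv2.INTER_CUBIC))
def draw(name,img,c,o,p):
    im=cv2.imread(img); ca,sa=np.cos(p[2]),np.sin(p[2])
    W=lambda x,y,z:[p[0]+ca*x-sa*y,p[1]+sa*x+ca*y,z]
    for sg in (1,-1):
        for poly in ([W(17,15*sg,80),W(-17,15*sg,80),W(-17,9*sg,80),W(17,9*sg,80)],[W(-17,15*sg,80),W(-17,15*sg,8),W(-17,9*sg,8),W(-17,9*sg,80)]):
            q=proj(c,np.array(poly)/1000); q=((q-o+.5)*12-.5)[:,::-1]
            cv2.polylines(im,[q.round().astype(int)],True,(0,0,255),1)
    cv2.imwrite(name,im)
p=(449.8,-290.7,np.radians(15.8))
draw('pics/zs1.png','pics/zs.png','scene',np.array([278,365]),p);draw('pics/zt1.png','pics/zt.png','top',np.array([232,425]),p)
E
```

```text
(no output)
```

View pics/zs1.png

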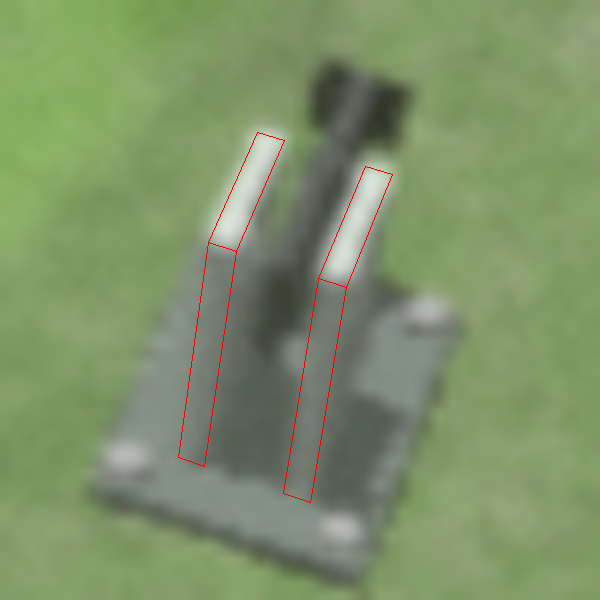

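View pics/zt1.png

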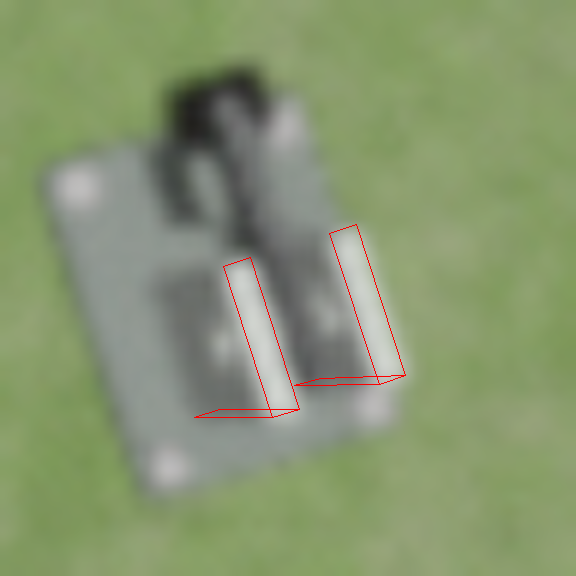

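```bash
python3 -m pendant '[{"translation":[0.15,0.15,-3],"angular":[0,0,0],"hand":-1},{"translation":[0.1,0.1,-3],"angular":[0,0,0],"hand":-1},{"translation":[0,0,-3],"angular":[0,0,0],"hand":-1},{"translation":[0,0,-2.3],"angular":[0,0,0],"hand":-1},{"translation":[0,0,0],"angular":[0,0,0],"hand":-1},{"translation":[0,0,0],"angular":[0,0,0],"hand":-1}]' 
cat >> h.py <<'E'
E0=np.array([.4498,-.2907,.060]); YAW=np.radians(15.8)
XC=np.array([np.cos(YAW),np.sin(YAW),0]); YC=np.array([-np.sin(YAW),np.cos(YAW),0])
def rel():
    s,M=st(); d=s['ee_pos']-E0; print('rel clevis mm x,y,z',(d@XC*1000).round(1),(d@YC*1000).round(1),(d[2]*1000).round(1))
def overlay(c,name,box,k,dz,along=0,pts=None):
    im=r.camera(c)[:,:,::-1][box[0]:box[1],box[2]:box[3]]; im=cv2.resize(im,None,fx=k,fy=k,interpolation=cv2.INTER_CUBIC)
    f=lambda P:((proj(c,P)-[box[0],box[2]]+.5)*k-.5)[:,::-1].round().astype(int)
    W=lambda x,y,z:E0*[1,1,0]+XC*x/1000+YC*y/1000+[0,0,z/1000]
    for g in (1,-1):
        cv2.polylines(im,[f([W(17,15*g,80),W(-17,15*g,80),W(-17,9*g,80),W(17,9*g,80)])],True,(0,0,255),1)
    cv2.polylines(im,[f([W(0,100,60),W(0,-60,60)])],False,(255,0,255),1)
    s,M=st(); g=s['ee_pos']+M[:,0]*dz; ax=np.cross(M[:,0],M[:,1]); ax=ax if ax@YC>0 else -ax; g=g-ax*along
    cv2.polylines(im,[f([g-ax*.055,g+ax*.067])],False,(255,0,0),1)
    cv2.imwrite(f'pics/{name}.png',im)
E
python3 - <<'E'
from h import *
show(); rel(); overlay('scene','s10',(255,330,340,420),9,.0105); overlay('top','t10',(210,310,380,500),6,.0105)
E
```

```text
time: 14.15
ee_pos: [0.4214, -0.183, 0.0772]
eef_rot: [0.427, 0.564, -0.427, 0.564]
ft_force: [-0.3, -0.3, -0.5]
width: 0.0091
t 14.15 tcp [ 421.4 -183.    77.2] x [-0.001 -0.001 -1.   ] jaw yaw 15.74 w 9.1 F [-0.3 -0.3 -0.5] q [-0.45  0.19  0.83  2.11 -0.17  0.92  0.75]
rel clevis mm x,y,z 2.0 111.3 17.2
```

View pics/s10.png

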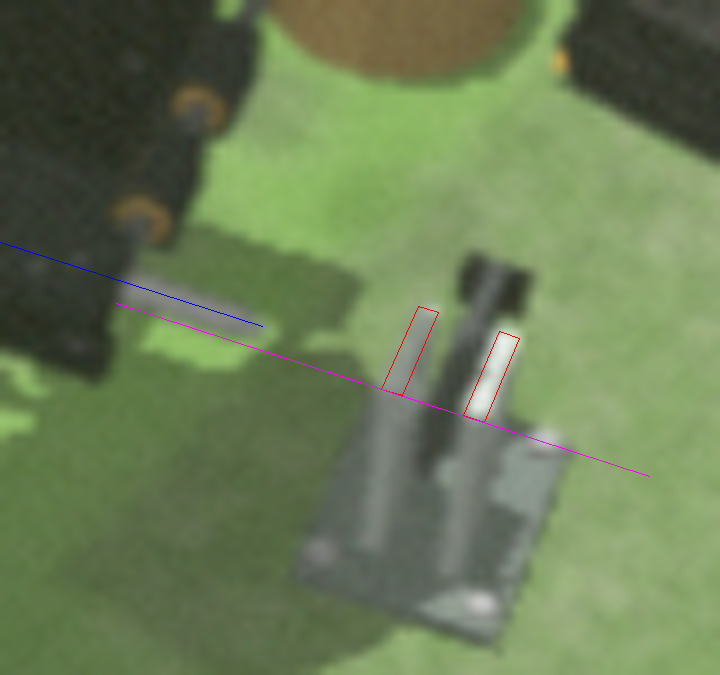

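View pics/t10.png

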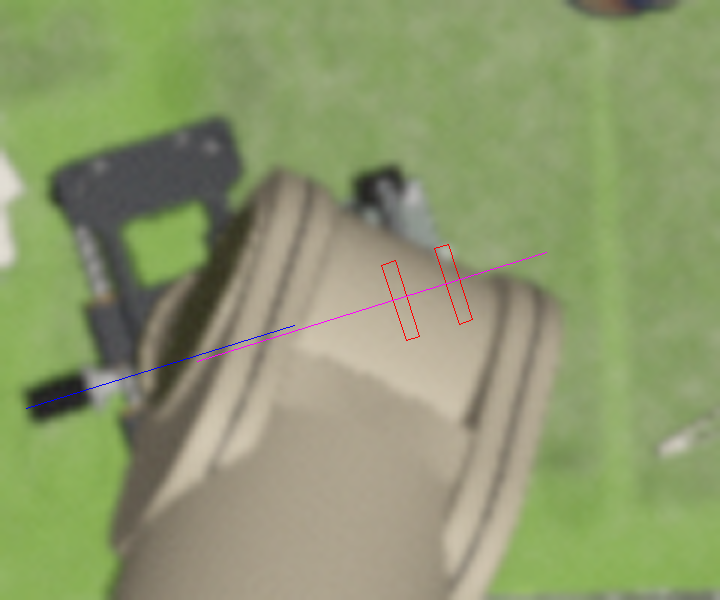

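```bash
python3 -m pendant '[{"translation":[-0.19,-0.05,-0.55],"angular":[0,0,0],"hand":-1},{"translation":[0.27,-0.96,0],"angular":[0,0,0],"hand":-1},{"translation":[0.27,-0.96,0],"angular":[0,0,0],"hand":-1},{"translation":[0.27,-0.96,0],"angular":[0,0,0],"hand":-1},{"translation":[0,0,0],"angular":[0,0,0],"hand":-1},{"translation":[0,0,0],"angular":[0,0,0],"hand":-1}]' 
python3 - <<'E'
from h import *
show(); rel(); overlay('scene','s11',(255,330,340,420),9,.0115)
E
```

```text
time: 14.85
ee_pos: [0.4275, -0.2121, 0.0713]
eef_rot: [0.427, 0.564, -0.427, 0.564]
ft_force: [-0.4, 0.4, -1.1]
width: 0.0088
t 14.85 tcp [ 427.5 -212.1   71.3] x [ 0.  0. -1.] jaw yaw 15.73 w 8.8 F [-0.4  0.4 -1.1] q [-0.38  0.25  0.82  2.07 -0.23  0.91  0.85]
rel clevis mm x,y,z -0.1 81.7 11.3
```

View pics/s11.png

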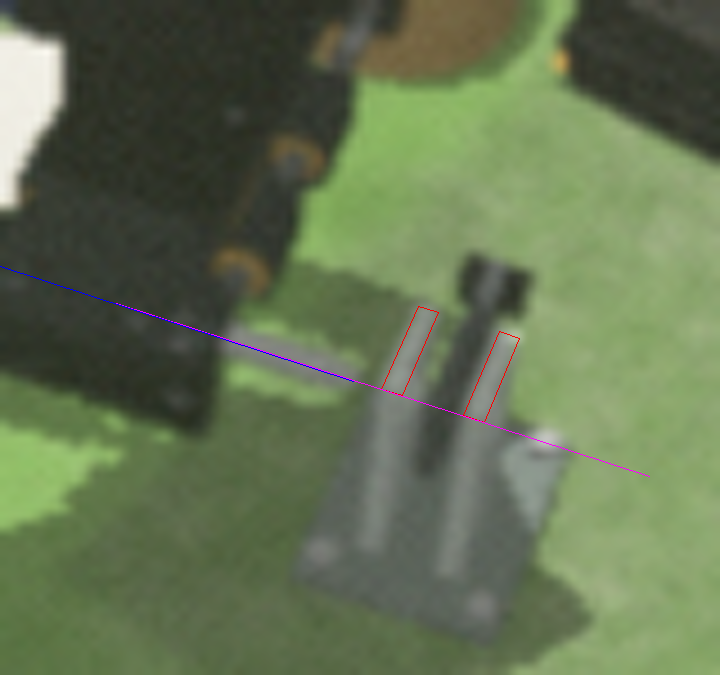

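```bash
python3 -m pendant '[{"translation":[0.14,-0.48,0],"angular":[0,0,0],"hand":-1},{"translation":[0.14,-0.48,0],"angular":[0,0,0],"hand":-1},{"translation":[0.14,-0.48,0],"angular":[0,0,0],"hand":-1},{"translation":[0.14,-0.48,0],"angular":[0,0,0],"hand":-1},{"translation":[0,0,0],"angular":[0,0,0],"hand":-1}]' 
python3 - <<'E'
from h import *
show(); rel(); overlay('scene','s12',(255,330,340,420),9,.0115)
E
```

```text
time: 15.4
ee_pos: [0.4332, -0.2321, 0.0713]
eef_rot: [0.427, 0.563, -0.427, 0.564]
ft_force: [0.6, 0.6, 0.2]
width: 0.0087
t 15.4 tcp [ 433.2 -232.1   71.3] x [ 0.    -0.001 -1.   ] jaw yaw 15.7 w 8.7 F [0.6 0.6 0.2] q [-0.33  0.29  0.82  2.03 -0.26  0.92  0.91]
rel clevis mm x,y,z 0.0 60.9 11.3
```

View pics/s12.png

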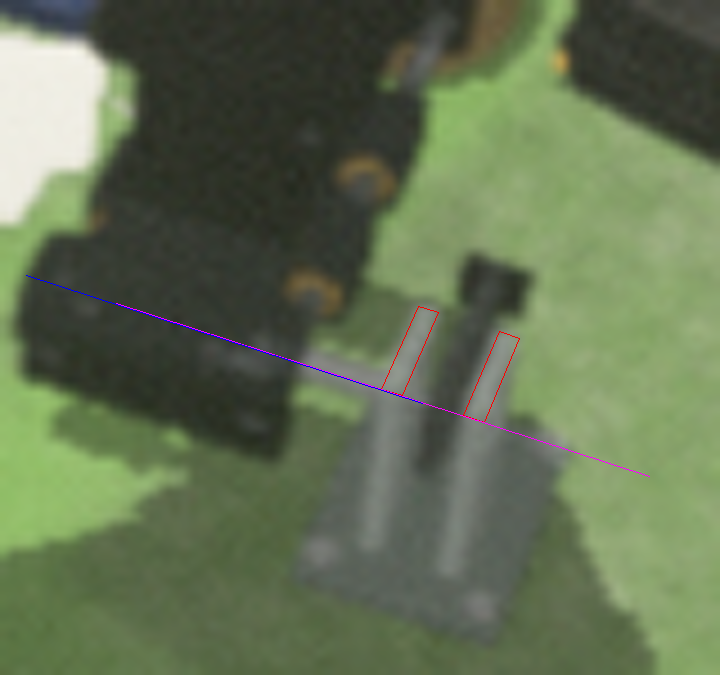

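```bash
python3 -m pendant '[{"translation":[0.11,-0.38,0],"angular":[0,0,0],"hand":-1},{"translation":[0.11,-0.38,0],"angular":[0,0,0],"hand":-1},{"translation":[0.11,-0.38,0],"angular":[0,0,0],"hand":-1},{"translation":[0.11,-0.39,0],"angular":[0,0,0],"hand":-1},{"translation":[0,0,0],"angular":[0,0,0],"hand":-1}]' 
python3 - <<'E'
from h import *
show(); rel()
E
```

```text
time: 15.95
ee_pos: [0.4377, -0.2473, 0.0713]
eef_rot: [0.427, 0.564, -0.427, 0.564]
ft_force: [0.4, 0.1, -0.6]
width: 0.0088
t 15.95 tcp [ 437.7 -247.3   71.3] x [ 0. -0. -1.] jaw yaw 15.72 w 8.8 F [ 0.4  0.1 -0.6] q [-0.29  0.32  0.82  2.01 -0.29  0.93  0.95]
rel clevis mm x,y,z 0.1 45.1 11.3
```

```bash
python3 -m pendant '[{"translation":[0.11,-0.38,0],"angular":[0,0,0],"hand":-1},{"translation":[0.11,-0.38,0],"angular":[0,0,0],"hand":-1},{"translation":[0.11,-0.38,0],"angular":[0,0,0],"hand":-1},{"translation":[0.02,-0.07,0],"angular":[0,0,0],"hand":-1},{"translation":[0,0,0],"angular":[0,0,0],"hand":-1}]' 
python3 - <<'E'
from h import *
show(); rel(); overlay('scene','s13',(255,330,340,420),9,.0115)
E
```

```text
time: 16.45
ee_pos: [0.4411, -0.259, 0.0713]
eef_rot: [0.427, 0.564, -0.427, 0.564]
ft_force: [0.5, -0.7, 1.0]
width: 0.009
t 16.45 tcp [ 441.1 -259.    71.3] x [ 0. -0. -1.] jaw yaw 15.74 w 9.0 F [ 0.5 -0.7  1. ] q [-0.26  0.34  0.81  1.98 -0.3   0.94  0.98]
rel clevis mm x,y,z 0.3 32.9 11.3
```

View pics/s13.png

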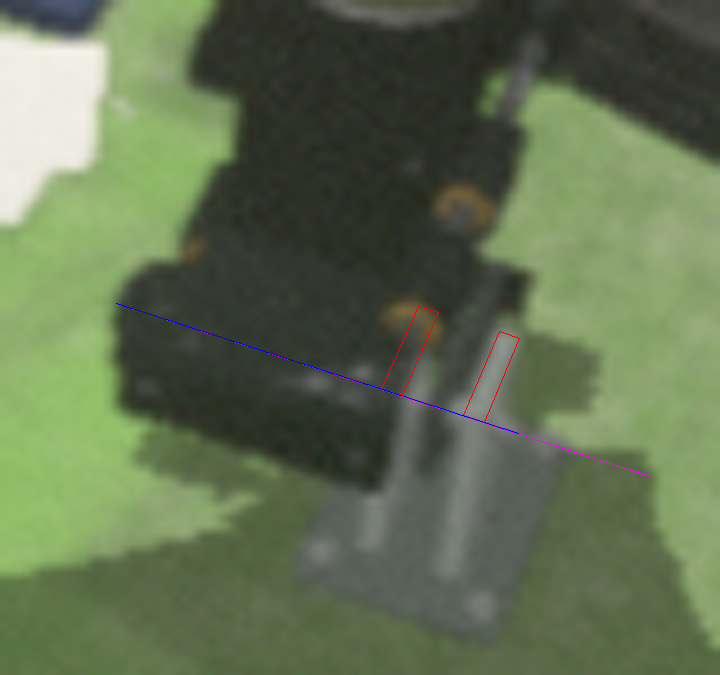

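```bash
python3 -m pendant '[{"translation":[0.05,-0.19,0],"angular":[0,0,0],"hand":-1},{"translation":[0.05,-0.19,0],"angular":[0,0,0],"hand":-1},{"translation":[0,0,0],"angular":[0,0,0],"hand":-1}]' 
python3 - <<'E'
from h import *
show(); rel(); save('scene','s14',(275,320,370,420),14)
E
```

```text
time: 16.8
ee_pos: [0.4422, -0.2627, 0.0713]
eef_rot: [0.427, 0.564, -0.427, 0.564]
ft_force: [-0.4, 0.2, -0.6]
width: 0.009
t 16.8 tcp [ 442.2 -262.7   71.3] x [ 0. -0. -1.] jaw yaw 15.75 w 9.0 F [-0.4  0.2 -0.6] q [-0.25  0.35  0.81  1.98 -0.31  0.94  0.99]
rel clevis mm x,y,z 0.3 29.0 11.3
```

View pics/s14.png

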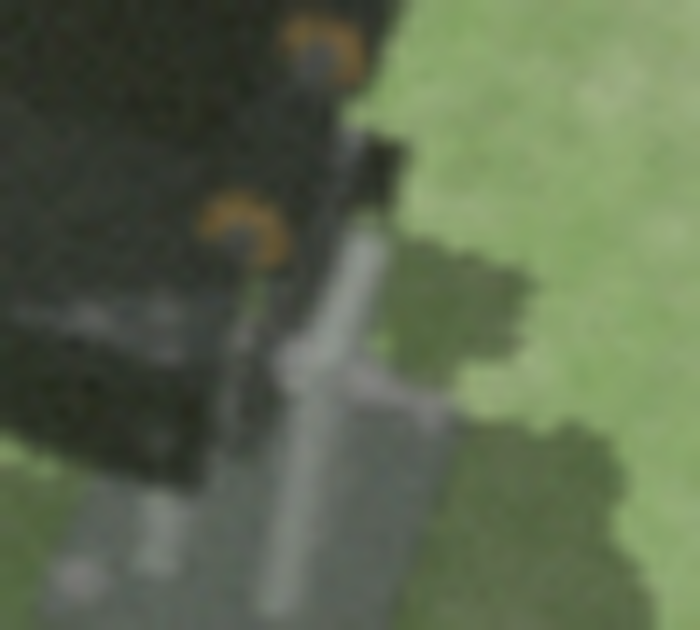

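```bash
python3 -m pendant '[{"translation":[0,0,0],"angular":[0,0,0],"hand":-0.4},{"translation":[0,0,0],"angular":[0,0,0],"hand":-0.4},{"translation":[0,0,0],"angular":[0,0,0],"hand":-0.3},{"translation":[0,0,0],"angular":[0,0,0],"hand":-0.3},{"translation":[0,0,1.5],"angular":[0,0,0],"hand":-0.3},{"translation":[0,0,2],"angular":[0,0,0],"hand":-0.3},{"translation":[0,0,2.5],"angular":[0,0,0],"hand":-0.3},{"translation":[0,0,3],"angular":[0,0,0],"hand":-0.3},{"translation":[-0.4,1.4,3],"angular":[0,0,0],"hand":-0.3},{"translation":[-1,3.5,0],"angular":[0,0,0],"hand":-0.3},{"translation":[-1,3.5,0],"angular":[0,0,0],"hand":-0.3},{"translation":[-1,3.5,0],"angular":[0,0,0],"hand":-0.3},{"translation":[0,0,0],"angular":[0,0,0],"hand":-0.3}]' 
python3 - <<'E'
from h import *
show(); rel(); save('scene','s15',(265,325,350,420),10); save('top','t15',(225,285,400,480),10)
for c in ("scene","top"):
    for n in ("pin_knob","pin_tip","pin_collar"):
        print(c,n,[(d['point'],round(d['confidence'],2)) for d in r.mark_of(c,n)])
E
```

```text
time: 18.15
ee_pos: [0.4075, -0.1399, 0.1921]
eef_rot: [0.426, 0.565, -0.425, 0.565]
ft_force: [0.3, -0.1, -0.4]
width: 0.0305
t 18.15 tcp [ 407.5 -139.9  192.1] x [ 0.001  0.002 -1.   ] jaw yaw 16.02 w 30.5 F [ 0.3 -0.1 -0.4] q [-0.56 -0.13  0.75  2.05  0.09  1.19  0.43]
rel clevis mm x,y,z 0.3 156.7 132.1
scene pin_knob [([317.8, 384.8], 0.74), ([291.0, 359.6], 0.59)]
scene pin_tip [([268.4, 287.3], 0.57), ([300.4, 398.4], 0.45), ([255.8, 382.5], 0.37)]
scene pin_collar [([293.2, 364.6], 0.7)]
top pin_knob [([199.4, 480.4], 0.3), ([258.9, 440.3], 0.19)]
top pin_tip [([256.6, 440.5], 0.56)]
top pin_collar [([192.0, 260.7], 0.19)]
```

View pics/s15.png

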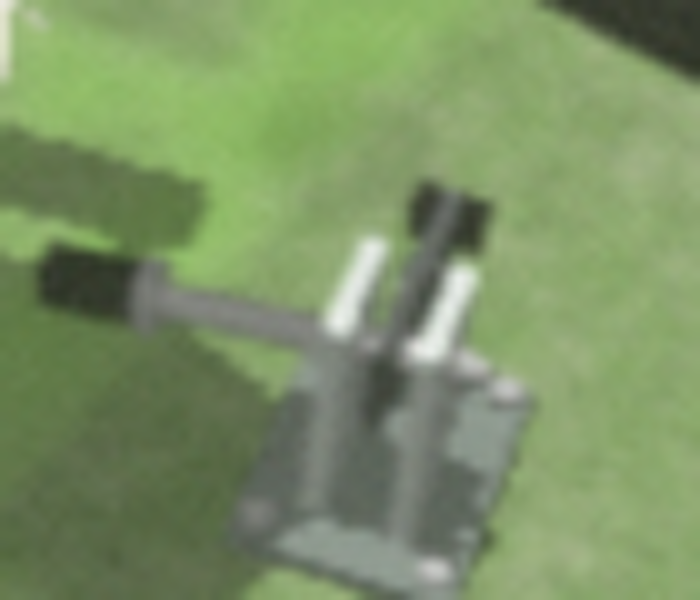

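View pics/t15.png

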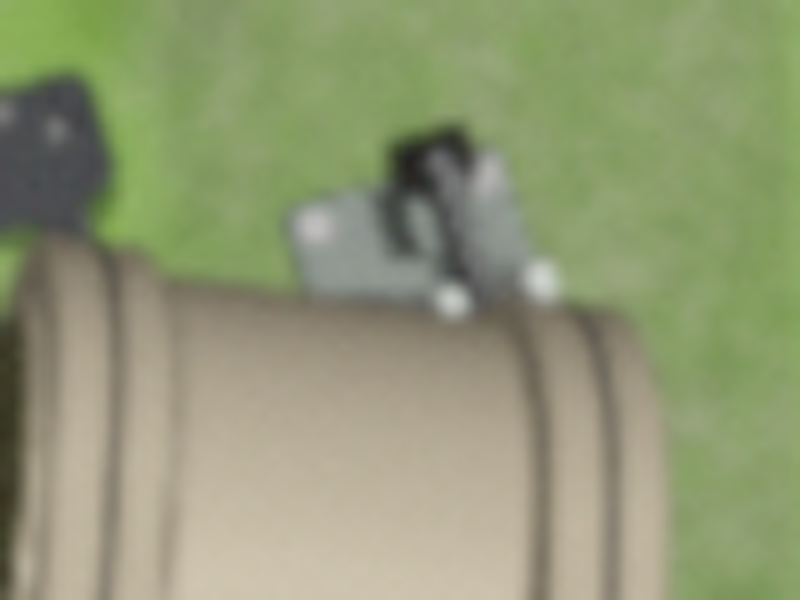

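```bash
python3 - <<'E'
from h import *
for x in (-3,0,3):
  for z in (50,55,60):
    for y in (78,81):
        P=E0*[1,1,0]+XC*x/1000+YC*y/1000+np.array([0,0,z/1000]); print(x,z,y,((proj('scene',P)[0]-[265,350]+.5)*10-.5)[::-1].round(0))
P=E0*[1,1,0]+YC*.081; togo([P[0],P[1],.12],15.8)
E
```

```text
-3 50 78 [101. 295.]
-3 50 81 [ 90. 292.]
-3 55 78 [102. 283.]
-3 55 81 [ 91. 279.]
-3 60 78 [103. 270.]
-3 60 81 [ 92. 267.]
0 50 78 [105. 288.]
0 50 81 [ 94. 284.]
0 55 78 [106. 275.]
0 55 81 [ 95. 272.]
0 60 78 [107. 262.]
0 60 81 [ 96. 259.]
3 50 78 [108. 280.]
3 50 81 [ 98. 276.]
3 55 78 [110. 267.]
3 55 81 [ 99. 264.]
3 60 78 [111. 255.]
3 60 81 [100. 251.]
d cm [ 1.96 -6.84 -7.13] rot deg [ 0.03 -0.02  0.14]
```

```bash
python3 -m pendant '[{"translation":[0.65,-2.25,-2],"angular":[0,0,0],"hand":0},{"translation":[0.65,-2.25,-2],"angular":[0,0,0],"hand":0},{"translation":[0.62,-2.15,-2],"angular":[0,0,0],"hand":0},{"translation":[0,0,-1.5],"angular":[0,0,0],"hand":0},{"translation":[0,0,0],"angular":[0,0,0],"hand":0},{"translation":[0,0,0],"angular":[0,0,0],"hand":0}]' 
python3 - <<'E'
from h import *
show(); rel(); save('scene','s16',(255,330,340,420),9)
E
```

```text
time: 19.15
ee_pos: [0.4271, -0.2102, 0.1164]
eef_rot: [0.427, 0.564, -0.427, 0.564]
ft_force: [0.3, -0.1, 0.3]
width: 0.0433
t 19.15 tcp [ 427.1 -210.2  116.4] x [-0.001 -0.001 -1.   ] jaw yaw 15.73 w 43.3 F [ 0.3 -0.1  0.3] q [-0.46  0.16  0.89  2.03 -0.15  1.01  0.78]
rel clevis mm x,y,z 0.1 83.6 56.4
```

View pics/s16.png

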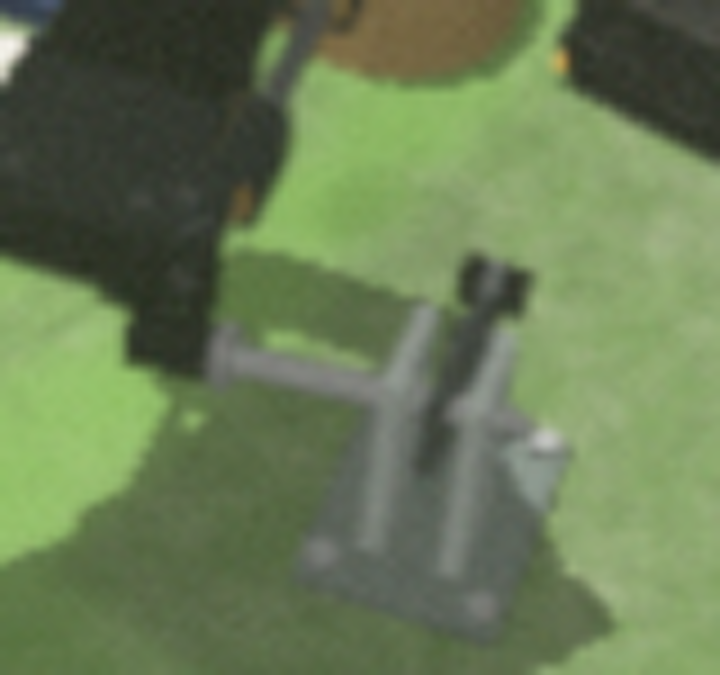

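```bash
python3 -m pendant '[{"translation":[0,0,-1.5],"angular":[0,0,0],"hand":0},{"translation":[0,0,-1.5],"angular":[0,0,0],"hand":0},{"translation":[0,0,-1.5],"angular":[0,0,0],"hand":0},{"translation":[0,0,-1],"angular":[0,0,0],"hand":0},{"translation":[0,0,0],"angular":[0,0,0],"hand":0}]' 
python3 - <<'E'
from h import *
show(); rel(); save('scene','s17',(255,330,340,420),9)
E
```

```text
time: 19.7
ee_pos: [0.4271, -0.2095, 0.061]
eef_rot: [0.427, 0.564, -0.427, 0.564]
ft_force: [0.9, -0.7, -0.2]
width: 0.0432
t 19.7 tcp [ 427.1 -209.5   61. ] x [-0.001  0.    -1.   ] jaw yaw 15.79 w 43.2 F [ 0.9 -0.7 -0.2] q [-0.4   0.28  0.85  2.08 -0.27  0.9   0.88]
rel clevis mm x,y,z 0.2 84.3 1.0
```

View pics/s17.png

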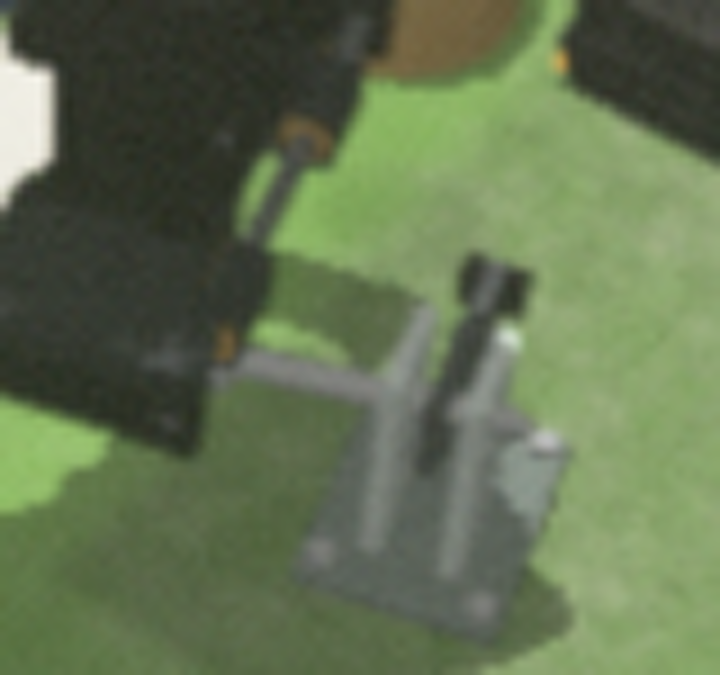

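Undisturbed. Close on the knob.

```bash
python3 -m pendant '[{"translation":[0,0,0],"angular":[0,0,0],"hand":-1},{"translation":[0,0,0],"angular":[0,0,0],"hand":-1},{"translation":[0,0,0],"angular":[0,0,0],"hand":-1},{"translation":[0,0,0],"angular":[0,0,0],"hand":-1},{"translation":[0,0,0],"angular":[0,0,0],"hand":-1},{"translation":[0,0,0],"angular":[0,0,0],"hand":-1}]' 20
python3 - <<'E'
from h import *
show(); rel()
E
```

```text
time: 20.35
ee_pos: [0.4273, -0.21, 0.0613]
eef_rot: [0.427, 0.564, -0.427, 0.564]
ft_force: [-0.4, -0.2, 0.4]
width: 0.017
t 20.35 tcp [ 427.3 -210.    61.3] x [ 0. -0. -1.] jaw yaw 15.75 w 17.0 F [-0.4 -0.2  0.4] q [-0.4   0.28  0.85  2.08 -0.27  0.9   0.88]
rel clevis mm x,y,z 0.3 83.8 1.3
```

```bash
python3 -m pendant '[{"translation":[0,0,0.18],"angular":[1.2,0.34,0],"hand":-1},{"translation":[0,0,0.18],"angular":[1.2,0.34,0],"hand":-1},{"translation":[0,0,0.18],"angular":[1.2,0.34,0],"hand":-1},{"translation":[0,0,0.16],"angular":[1.2,0.34,0],"hand":-1},{"translation":[0,0,0],"angular":[0,0,0],"hand":-1}]' 20
python3 - <<'E'
from h import *
show(); rel(); overlay('scene','s18',(255,330,340,420),9,.0095)
E
```

```text
time: 20.85
ee_pos: [0.4273, -0.2108, 0.0685]
eef_rot: [0.445, 0.588, -0.408, 0.538]
ft_force: [-0.0, -0.1, -0.3]
width: 0.0171
t 20.85 tcp [ 427.3 -210.8   68.5] x [-0.024  0.084 -0.996] jaw yaw 15.68 w 17.1 F [-0.  -0.1 -0.3] q [-0.32  0.31  0.83  2.02 -0.35  0.99  0.97]
rel clevis mm x,y,z 0.2 83.0 8.5
```

View pics/s18.png

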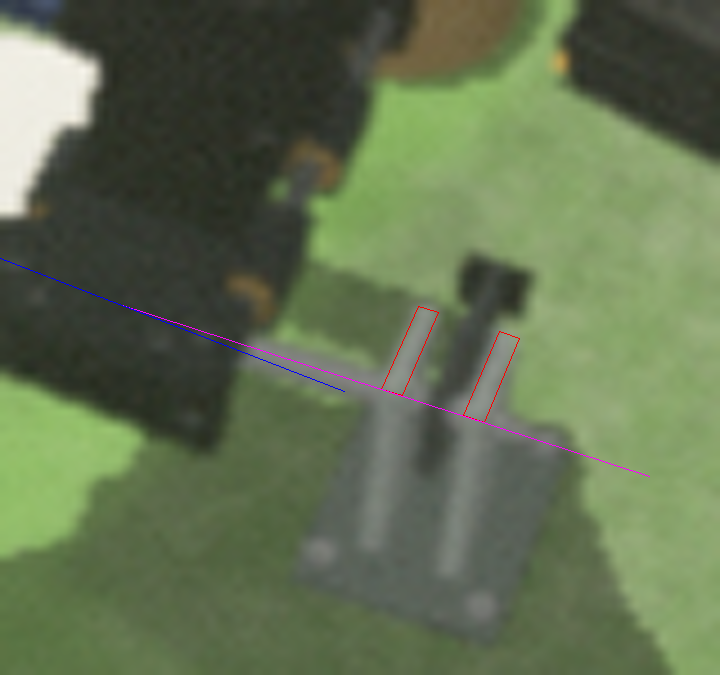

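```bash
python3 -m pendant '[{"translation":[0,0,0.2],"angular":[0.5,0.14,0],"hand":-1},{"translation":[0.14,-0.48,0],"angular":[0,0,0],"hand":-1},{"translation":[0.14,-0.48,0],"angular":[0,0,0],"hand":-1},{"translation":[0.14,-0.48,0],"angular":[0,0,0],"hand":-1},{"translation":[0.14,-0.48,0],"angular":[0,0,0],"hand":-1},{"translation":[0,0,0],"angular":[0,0,0],"hand":-1}]' 20
python3 - <<'E'
from h import *
show(); rel(); overlay('scene','s19',(255,330,340,420),9,.0095)
E
```

```text
time: 21.5
ee_pos: [0.4329, -0.23, 0.0703]
eef_rot: [0.447, 0.59, -0.406, 0.536]
ft_force: [0.0, -0.5, -0.2]
width: 0.0172
t 21.5 tcp [ 432.9 -230.    70.3] x [-0.026  0.092 -0.995] jaw yaw 15.71 w 17.2 F [ 0.  -0.5 -0.2] q [-0.26  0.35  0.82  1.98 -0.38  1.02  1.02]
rel clevis mm x,y,z 0.3 63.0 10.3
```

View pics/s19.png

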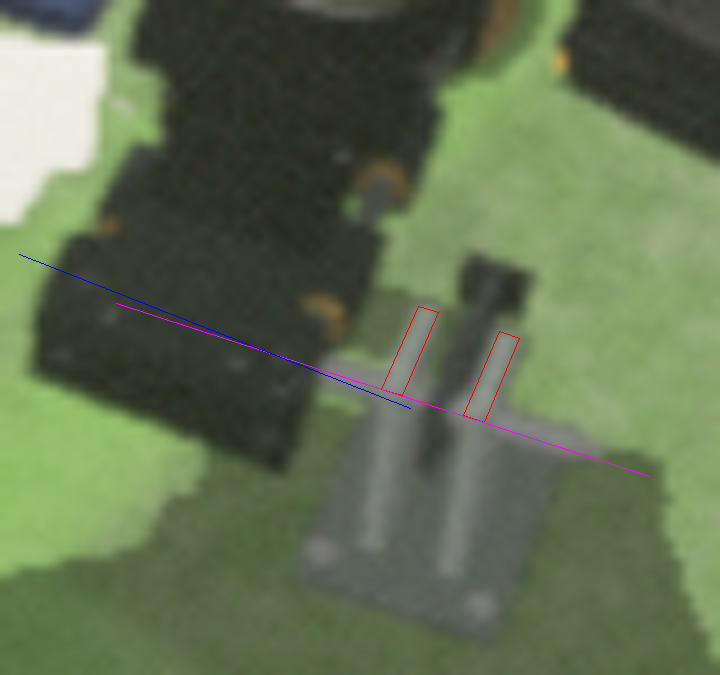

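```bash
python3 -m pendant '[{"translation":[0.13,-0.46,0.03],"angular":[0.2,0.06,0],"hand":-1},{"translation":[0.13,-0.46,0.03],"angular":[0.2,0.06,0],"hand":-1},{"translation":[0.13,-0.46,0],"angular":[0,0,0],"hand":-1},{"translation":[0.13,-0.46,0],"angular":[0,0,0],"hand":-1},{"translation":[0.13,-0.46,0],"angular":[0,0,0],"hand":-1},{"translation":[0,0,0],"angular":[0,0,0],"hand":-1}]' 20
python3 - <<'E'
from h import *
show(); rel(); overlay('scene','s20',(255,330,340,420),9,.0095)
E
```

```text
time: 22.15
ee_pos: [0.4394, -0.253, 0.0709]
eef_rot: [0.448, 0.592, -0.404, 0.534]
ft_force: [0.4, 0.3, 0.1]
width: 0.017
t 22.15 tcp [ 439.4 -253.    70.9] x [-0.028  0.099 -0.995] jaw yaw 15.71 w 17.0 F [0.4 0.3 0.1] q [-0.2   0.4   0.81  1.93 -0.41  1.05  1.08]
rel clevis mm x,y,z 0.3 39.1 10.9
```

View pics/s20.png

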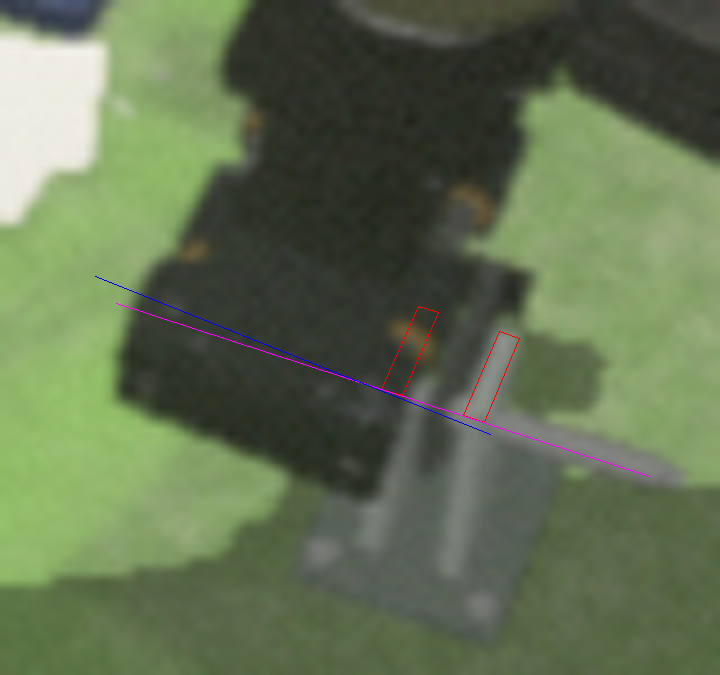

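```bash
python3 -m pendant '[{"translation":[0.06,-0.2,0],"angular":[0,0,0],"hand":-1},{"translation":[0.06,-0.2,0],"angular":[0,0,0],"hand":-1},{"translation":[0,0,0],"angular":[0,0,0],"hand":-1}]' 20
python3 - <<'E'
from h import *
show(); rel()
E
python3 -m pendant '[{"translation":[0.03,-0.1,0],"angular":[0,0,0],"hand":-1},{"translation":[0.03,-0.1,0],"angular":[0,0,0],"hand":-1},{"translation":[0,0,0],"angular":[0,0,0],"hand":-1}]' 20
python3 - <<'E'
from h import *
show(); rel(); overlay('scene','s21',(255,330,340,420),9,.0095)
E
```

```text
time: 22.5
ee_pos: [0.4406, -0.2563, 0.0709]
eef_rot: [0.448, 0.592, -0.404, 0.534]
ft_force: [-0.6, 0.0, 0.0]
width: 0.0173
t 22.5 tcp [ 440.6 -256.3   70.9] x [-0.028  0.099 -0.995] jaw yaw 15.75 w 17.3 F [-0.6  0.   0. ] q [-0.2   0.4   0.81  1.93 -0.41  1.05  1.09]
rel clevis mm x,y,z 0.5 35.6 10.9
time: 22.8
ee_pos: [0.4409, -0.2573, 0.0708]
eef_rot: [0.448, 0.593, -0.404, 0.533]
ft_force: [-4.0, 5.0, 3.5]
width: 0.0171
t 22.8 tcp [ 440.9 -257.3   70.8] x [-0.029  0.101 -0.994] jaw yaw 15.78 w 17.1 F [-4.   5.   3.5] q [-0.19  0.41  0.81  1.92 -0.42  1.05  1.09]
rel clevis mm x,y,z 0.5 34.5 10.8
```

View pics/s21.png

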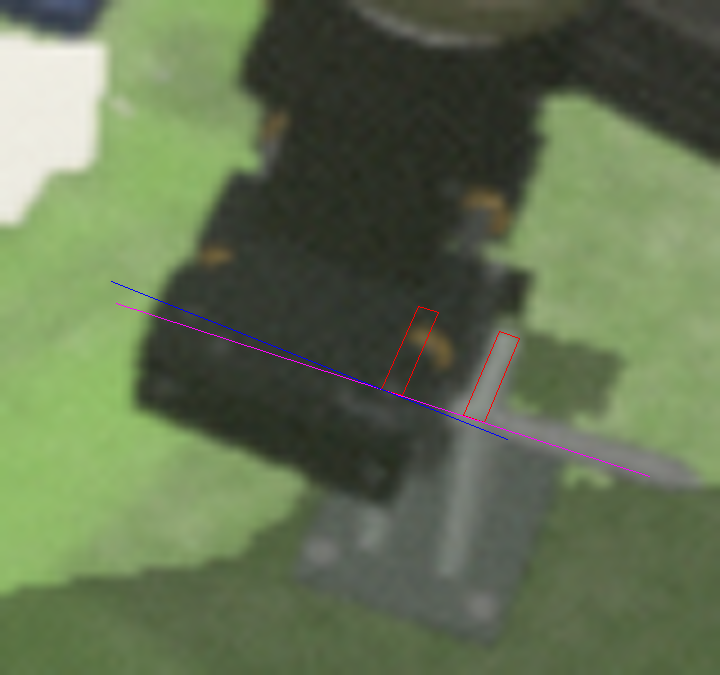

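```bash
python3 -m pendant '[{"translation":[0.03,-0.1,0],"angular":[0,0,0],"hand":-1},{"translation":[0.02,-0.08,0],"angular":[0,0,0],"hand":-1},{"translation":[0,0,0],"angular":[0,0,0],"hand":-1},{"translation":[0,0,0],"angular":[0,0,0],"hand":-1}]' 20
python3 - <<'E'
from h import *
show(); rel(); im=r.camera('scene')
for y in (-71,-73,-75,-77):
    P=E0+YC*y/1000; print(y,((proj('scene',P)[0]-[255,340]+.5)*9-.5)[::-1].round(0))
E
```

```text
time: 23.25
ee_pos: [0.4409, -0.2575, 0.0705]
eef_rot: [0.449, 0.594, -0.403, 0.532]
ft_force: [-5.5, 10.2, 6.7]
width: 0.017
t 23.25 tcp [ 440.9 -257.5   70.5] x [-0.031  0.104 -0.994] jaw yaw 15.84 w 17.0 F [-5.5 10.2  6.7] q [-0.19  0.41  0.81  1.92 -0.42  1.06  1.09]
rel clevis mm x,y,z 0.5 34.4 10.5
-71 [687. 488.]
-73 [694. 490.]
-75 [701. 492.]
-77 [708. 495.]
```

```bash
python3 -m pendant '[{"translation":[-0.04,0.14,0],"angular":[0,0,0],"hand":-1},{"translation":[0,0,0],"angular":[0,0,0],"hand":-0.3},{"translation":[0,0,0],"angular":[0,0,0],"hand":-0.1},{"translation":[0,0,0],"angular":[0,0,0],"hand":0},{"translation":[0,0,0],"angular":[0,0,0],"hand":0},{"translation":[0,0,1.5],"angular":[0,0,0],"hand":0},{"translation":[0,0,2],"angular":[0,0,0],"hand":0},{"translation":[0,0,3],"angular":[0,0,0],"hand":0},{"translation":[0,0,3],"angular":[0,0,0],"hand":0},{"translation":[-0.6,2,3],"angular":[0,0,0],"hand":0},{"translation":[-1,4,0],"angular":[0,0,0],"hand":0},{"translation":[-1,4,0],"angular":[0,0,0],"hand":0},{"translation":[-1,4,0],"angular":[0,0,0],"hand":0},{"translation":[0,3,0],"angular":[0,0,0],"hand":0},{"translation":[0,0,0],"angular":[0,0,0],"hand":0}]' 20
python3 - <<'E'
from h import *
show(); rel(); overlay('scene','s22',(255,330,340,420),9,.0095); save('scene','s22f'); save('top','t22',(160,300,160,520),2)
E
```

```text
time: 24.8
ee_pos: [0.4053, -0.0852, 0.1969]
eef_rot: [0.448, 0.593, -0.402, 0.535]
ft_force: [-0.4, 0.1, -0.3]
width: 0.0437
t 24.8 tcp [405.3 -85.2 196.9] x [-0.027  0.101 -0.995] jaw yaw 16.04 w 43.7 F [-0.4  0.1 -0.3] q [-0.59 -0.13  0.72  2.04 -0.01  1.24  0.41]
rel clevis mm x,y,z 13.1 209.9 136.9
```

View pics/s22.png

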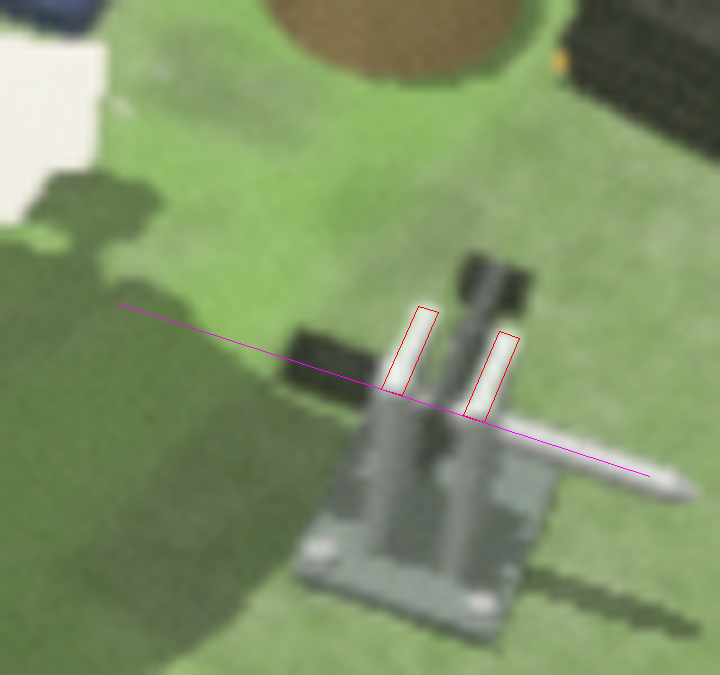

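View pics/s22f.png

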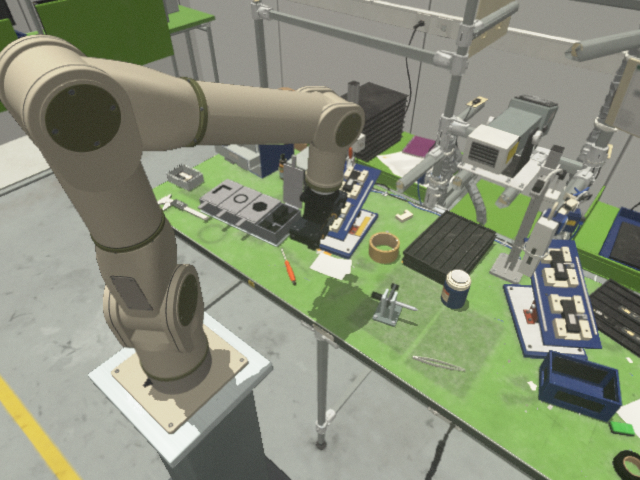

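View pics/t22.png

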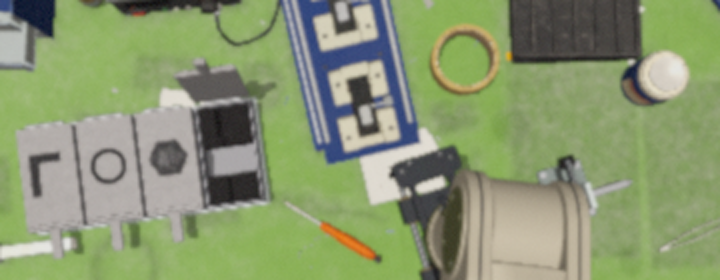

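```bash
python3 - <<'E'
from h import *
for y in (47,49,51): print(y,((proj('scene',E0+YC*y/1000)[0]-[255,340]+.5)*9-.5)[::-1].round(0))
s=r.read_state(); print(s['time'],abs(s['joint_vel']).max()); print(r.close_job())
E
```

```text
47 [287. 359.]
49 [280. 357.]
51 [274. 354.]
24.95 0.015342551176442856
the job is handed in; nothing more can be done
None
```

I opened the lid with the raised pin to about 1.7 rad and lifted the pin out by its shank. I started it through both ears from the row side and let it go there. I then took it again by the knob, pushed it until the collar stopped on the ear, and released it. The job was handed in at 24.95 s; no verdict is reported.

**Last checks:**
- **Push:** it ended on a hard stop, with the wrist reading about 13 N at the end and the tool no longer advancing.
- **Pin position:** in the scene picture the tip lies at about −75 mm along the hole and the knob end at about +47 mm. That is where they belong with the collar on the ear, good to about 2 mm. The axis lies on the hole line.
- **Lids and bystanders:** the opened lid stands open and the other three look shut. The tape roll, screwdriver and bottle look unmoved.
- **Robot:** the arm is clear, with forces near zero.

**Disagreements:** the networks' first clevis points disagreed, and the eye point was about 9 mm off. I used my own fit of the ear tops in both pictures, which also agreed with the insertion. No check failed.

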